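# Dock the feed carriage and pin it

## Task

Hold the red thumb button down while you slide the black carriage along its rail until the hole in its brass tongue lines up with the holes of the steel clevis, and let the button spring back up. Then pull the yellow-handled pin from the blue block, lay it down in the white V cradle with its steel nose toward the tall end wall, let go, take it again level by the handle, and push it through clevis, tongue and clevis until its yellow shoulder is against the steel; leave it there. Leave the other pins, the tools and the oddments where they are.

Things in the scene. Friction and masses are not known exactly. Their poses are not given: they have to be found in the camera images.
- clevis_mouth (a point): Centre of the 14 mm hole in the clevis's near steel lug, on its near face, 55 mm above the table. x: the level hole axis, into the clevis, away from the robot; y: along the rail, from the parked carriage to the clevis; z up. Along +x from this face: near lug 0 to 10 mm, tongue 12 to 24, far lug 26 to 36. Lugs 44 mm wide along y, tops 76 mm above the table.
- fixture: Grey base plate, 90 by 300 mm, 12 mm thick, with rail and clevis, bolted down; axes as clevis_mouth. Origin on the table under the hole axis, midway between the lugs (18 mm deeper along x than clevis_mouth). Nothing stands in front of the lugs but this plate, which reaches 27 mm out from their near face.
- tongue_hole (a point): Centre of the 14 mm hole in the carriage's brass tongue (30 mm high, 12 mm thick), on its near face, 12 mm deeper along x than clevis_mouth. The holes are in line when its place along the rail (clevis_mouth's y) equals clevis_mouth's. Same axes.
- button_top (a point): Top centre of the red thumb button (26 by 28 mm) on the black carriage (36 mm wide, 60 mm along the rail, top 70 mm above the table). Up, it is 79 mm above the table. 104 mm behind the tongue hole along the rail. Toward the clevis a black ridge (8 mm thick, its top 91 mm above the table) crosses the carriage, its face 26 mm from this point: a finger on the button can push against it.
- carriage (a joint): Carriage along its rail, m: 0 parked, holes in line at 0.095, end stop 0.0995. Starts at 0 to 0.03; rubs with 2.5 N. Button up, it is free only up to 0.035: a hidden rack (teeth at 0.039, 0.051, 0.063, 0.075, 0.087) stops it unless the button is held 5 mm or more down. Past 0.0905 the button springs up and catches it with 4 mm of play either way, so that the tapered pin can draw it into line.
- button (a joint): How far the thumb button is pressed, m: 0 up, 0.007 fully down. Spring force 2.4 N at the start, 5.2 N fully down.
- pin_yellow_grip (a point): Middle of the yellow handle (20 mm in diameter, 60 mm long) of the pin to use. Steel shank 12 mm in diameter, 50 mm long, its last 12 mm tapering to a 5 mm nose. z runs along the pin from nose to handle: nose at z = -80 mm, shoulder -30, handle's end +30. About 0.11 kg, centre of mass 6 mm from the shoulder, in the handle. Starts upright, nose down in the blue block, shoulder on its top.
- pin_block: Blue block, 170 by 46 by 56 mm high, origin under its centre, x along the row; three upright 14 mm holes at x = -60, 0 and +60 mm. Fixed. Which pin stands in which hole varies.
- cradle_seat (a point): Middle of the yellow handle when the pin lies in the white V cradle with its nose near the end wall; pin axis level, 44 mm above the table. x level, toward the nose end (away from the robot); z up. A pin set nose first into the nose V, leaning back toward the robot, tips down into both Vs when let go.
- cradle: Cradle, fixed; axes as cradle_seat; origin on the table, 25 mm along +x from below the seat. Base 140 by 60 mm, 10 mm thick. Along x from the origin: end V -45 to -37 mm, 49 mm wide, top 53 mm above the table; open gap for fingers -37 to +18; nose V +18 to +56, 40 mm wide, groove bottom 35.5 and top 52.5 mm above the table; end wall's inner face at +58, its top 64 mm above the table.
- pin_yellow: The yellow pin itself: origin at its nose, z toward the handle.
- pin_red_grip (a point): Handle centre of the red pin (handle 17 mm in diameter, 35 mm long; too thin a shank for this job). Leave it in the block.
- pin_green_grip (a point): Handle centre of the green pin, like the red one. Leave it in the block.
- screwdriver_grip (a point): Grip of a loose screwdriver lying on the table. Leave it.
- marker_blue_mid (a point): Middle of a blue marker pen, 130 mm long, 15 mm thick, lying on the table. Leave it.
- marker_green_mid (a point): Middle of a green marker pen, alike. Leave it.
- reel_mid (a point): Centre of a cardboard terminal reel, 110 mm in diameter, 22 mm high, lying flat. Leave it.
- oil_can_mid (a point): Centre of a yellow can, 52 mm in diameter, 110 mm high, standing. Leave it.

How it is judged (in metres and radians):
On the way, in this order (a step that is already met when the one before it is completed fails the run):
1. the carriage stands where its hole lines up with the clevis to within 5 mm, the button up again (value of joint carriage between 0.09 and 0.1 m and value of joint button below 0.002 m), for 0.2 s.
2. the yellow pin lies level in the cradle, nose toward the end wall, let go and at rest (x of pin_yellow_grip in the frame of cradle_seat between -0.03 and 0.02 m and y of pin_yellow_grip in the frame of cradle_seat between -0.006 and 0.006 m and z of pin_yellow_grip in the frame of cradle_seat between -0.006 and 0.006 m and angle between the z axis of pin_yellow_grip and the x axis of cradle_seat, either way round below 0.12 rad and contact force between the fingers and pin_yellow below 0.05 N and linear speed of pin_yellow below 0.02 m/s), for 0.2 s.
At the end, for the whole second after the job is handed in: The yellow pin passes through both lugs and the tongue, its shoulder within 4 mm of the near lug's face, its axis within 5 mm and 0.08 rad of the hole's; the carriage within 3.5 mm of the aligned position with the button up; the pin at rest and released (x of pin_yellow_grip in the frame of clevis_mouth between -0.034 and -0.026 m and y of pin_yellow_grip in the frame of clevis_mouth between -0.005 and 0.005 m and z of pin_yellow_grip in the frame of clevis_mouth between -0.005 and 0.005 m and angle between the z axis of pin_yellow_grip and the x axis of clevis_mouth, either way round below 0.08 rad and value of joint carriage between 0.0915 and 0.0985 m and value of joint button below 0.002 m and linear speed of pin_yellow below 0.01 m/s); the robot touches nothing.
It fails at once if the red or the green pin is moved by more than 20 mm (distance of any of pin_red_grip, pin_green_grip from where it was at the start of the episode above 0.02 m).
It fails at once if the screwdriver, a marker, the reel or the can is moved by more than 30 mm (distance of any of screwdriver_grip, marker_blue_mid, marker_green_mid, reel_mid, oil_can_mid from where it was at the start of the episode above 0.03 m).
It also fails if it takes over 66 s, if anything falls off the work surface, if the arm or the gripper's body presses on something with over 40 N, if the wrist force passes 120 N, or if a joint passes its speed limit or range.

## Robot

A 6-joint arm with a two-finger parallel gripper is mounted at the origin on the work surface. World frame = base frame: x ahead of the robot, y to its left, z up, the work surface at z = 0. Lengths are in mm, angles in rad, forces in N, time in s.
With the tool pointing down it reaches from about 350 to 1000 mm from the base axis. Payload 7.1 kg.
Tool frame: the origin (TCP) lies between the finger pads; the fingertips stand 17 mm ahead of it and the grasp point (between the pads) lies 2 mm behind it; z points along the fingers, y is the direction in which the jaws open and shut (so a half turn about z gives the same grasp; the last joint's range is limited). The gripper opens to 85 mm and grips with 20 to 120 N. Pads are 22 mm wide; open, the fingers measure 114 mm over their backs; the gripper's body (76 mm by 85 mm) begins 54 mm behind the grasp point. The pads swing forward as they close: fully open they stand 13 mm farther back than shut.
Start: joints at [-1.368, 0.423, 1.63, -0, 1.089, -0.019], TCP at [137.511, -609.669, 248.319] pointing down, gripper open.
Joint ranges: [-3, 3], [-0.9, 2.11], [0.09, 2.58], [-1.31, 4.45], [0.11, 2.69], [-2.54, 2.54]. Speed limits (rad/s): [2.39, 2.39, 3.01, 3.14, 3.14, 3.14].

## Interface

Orientations are given as a 3x3 rotation matrix whose columns are the frame's x, y, z axes.
In Python, from station import bot gives the robot as it stands. The module is installed in compiled form; this text tells all that it offers.
- The arm moves only by the tool apply_moves, never from a script. Its argument "increments" is a list of rows, each an object with "rotation": the turn, a rotation vector about the tool's x, y, z in degrees, a list of three; "linear": the shift along the tool's x, y, z in cm, a list of three; "claw": the finger opening in cm, from 0 to 8.54. A call has 1 to 20 rows; each row shifts and turns the pose as measured when the row begins, along the tool's axes as they then stand; what a row does not reach is not made up. A row lasts 1/12 s, in which the tool goes at most 41.7 mm and 7.16 degrees, less where a joint would pass 70% of its speed; a pose out of reach is approached as far as the arm can. A call with a gripper value outside its range is refused whole. The fingers move at their own pace and stop on an object; "force" is the grip in N (left out, the last holds). Time passes only in rows, so rows that do not move let the fingers close. It gives the time, the measured TCP pose, the force and the opening at its end, in the units of the state.
- bot.state(): the state, without advancing time (a new reading comes with each control period).
- bot.get_image(name): name is "side" or "top" or "wrist"; returns a dict with "pixels" (420x560x3 uint8, blue, green, red), "vfov" (degrees; the focal length in pixels is half the picture's height over the tangent of half this angle, whatever the lens; pixels are square), "cx", "cy" (the principal point, pixels), "extrinsics" (4x4, takes a point from world to camera coordinates); the wrist camera has in their place "T_tool_cam" (4x4, takes a point from camera to tool coordinates, whose origin is the TCP and whose axes are the flange's). Camera axes: x right, y up, looking along -z (the intrinsics and any distortion apply to the point x, -y, -z); pixel columns grow to the right and rows downward; lengths in mm; the calibration is good to about 2 mm. The wrist camera is an equidistant fisheye: a pixel r from the principal point sees the ray r / f radians off the axis. A picture is of the moment at which its call begins: read the wrist's pose just before it. There is no depth.
- bot.hand_in(): hands the job in, once; it reports no verdict.
Trained networks look in a picture, given as the dict that the camera call returned (one of the last four; its "shot" number tells which), for a name from the list of things; names that differ only in an ending like _2 or _b are one class to them, and where a whole thing is asked for, a point or a joint stands for the part that bears it (a point fixed in the world has none). Each returns a list of dicts, best first, with "conf" (0 to 1); they miss things now and then, are a little off and sometimes report something else, mostly with a low value. They report only what shows in the picture. A call takes as long as a camera call.
- bot.spot_in(picture, thing): "location" ([column, row] as shares, 0 to 1, of the picture: columns of its width, rows of its height, amid what is visible of it).
The state is a dict: "time_s": time; "joint_pos": joint angles; "joint_vel": joint speeds; "tau": joint torques, N m; "tcp_pos": TCP position; "ee_rot": TCP orientation; "contact_force": force on the tool from outside, world axes, zero at the start; "wrist_torque": the same for the moment, N m; "gripper_width": finger opening in mm.
Only numpy, scipy, OpenCV 4.12 (cv2) and the standard library are available. Lean on these libraries where they do the work, as an engineer would, in place of code of your own. Each camera call takes 0.05 s, during which the arm holds its last target.

## Working session

There is one attempt and no reset: what is moved stays moved. The work goes in short steps, Python scripts to look and compute and a tool call to move; the robot and the scene stay as the last step left them, time stands still between calls to the robot, and variables do not carry over. Pictures are saved under pics/ and viewed, and the job is handed in when it is done.

Besides the shell and the picture viewer there is one more tool, called after "Request:" by a JSON object that holds its "method" and its "body", one argument or row to a line. apply_moves: Moves the arm, as the interface text tells. Its arguments: {"type":"object","properties":{"increments":{"type":"array"},"force":{"type":"number"}},"required":["increments"]}

```bash
mkdir -p pics; cat > h.py <<'E'
import numpy as np, cv2
from station import bot
def snap(n,f):
    s=bot.state(); p=bot.get_image(n); cv2.imwrite(f'pics/{f}.png',p['pixels']); p['state']=s; return p
E
python3 - <<'E'
from h import *
print(bot.state())
for n in('side','top','wrist'):
    p=snap(n,n+'0'); print(n,{k:v for k,v in p.items() if k not in('pixels','state')})
E
```

```text
{'time_s': 0.0, 'joint_pos': array([-1.36803559e+00,  4.23876365e-01,  1.63068797e+00,  2.63238230e-05,
        1.08860388e+00, -1.89909145e-02]), 'joint_vel': array([-0.00100501, -0.00171766,  0.00020154, -0.00117172,  0.00167086,
        0.00084385]), 'tau': array([-2.51277459e-05, -5.57392395e+01, -2.81748462e+01, -1.91208073e-04,
        7.22728946e-03,  1.54631704e-05]), 'tcp_pos': array([ 137.39359908, -609.17602779,  247.52428859]), 'ee_rot': array([[ 9.75516387e-01,  2.19926561e-01, -2.94432664e-04],
       [ 2.19926751e-01, -9.75515160e-01,  1.54798032e-03],
       [ 5.32184611e-05, -1.57483379e-03, -9.99998759e-01]]), 'contact_force': array([ 0.46293289, -0.36018392,  0.31385737]), 'wrist_torque': array([0.06765985, 0.01386076, 0.01801649]), 'gripper_width': 85.0898478102976}
side {'vfov': 50.59545705686269, 'cx': 283.0034687326765, 'cy': 201.91692216986752, 'extrinsics': array([[-7.22957277e-01, -6.90586821e-01,  2.05576907e-02,
         3.87177261e+02],
       [ 3.45891314e-01, -3.36026234e-01,  8.76039707e-01,
        -2.70414497e+02],
       [-5.98073553e-01,  6.4045000
[... 349 characters left out ...]
6e-01,  1.95750872e-02,  9.99074885e-02,
        -5.74412421e+02],
       [-9.94546358e-02, -2.28850110e-02,  9.94778896e-01,
        -1.18749991e+03],
       [ 0.00000000e+00,  0.00000000e+00,  0.00000000e+00,
         1.00000000e+00]]), 'shot': 2}
wrist {'vfov': 65.70646984690485, 'cx': 279.3446744433778, 'cy': 204.2741808019595, 'T_tool_cam': array([[-1.00471855e-03,  9.59629365e-01,  2.81265838e-01,
         7.06425286e+01],
       [ 9.99999428e-01,  1.06725002e-03, -6.91391593e-05,
         3.85915819e-01],
       [-3.66528939e-04,  2.81265608e-01, -9.59629889e-01,
        -1.25717676e+02],
       [ 0.00000000e+00,  0.00000000e+00,  0.00000000e+00,
         1.00000000e+00]]), 'shot': 3}
```

View pics/side0.png

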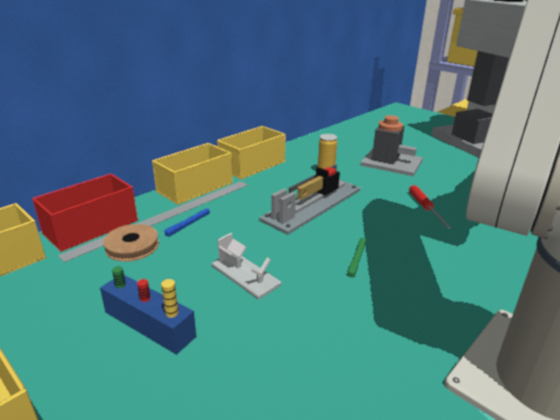

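View pics/top0.png

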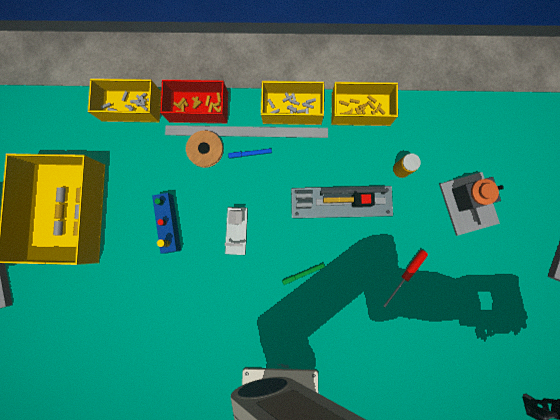

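View pics/wrist0.png

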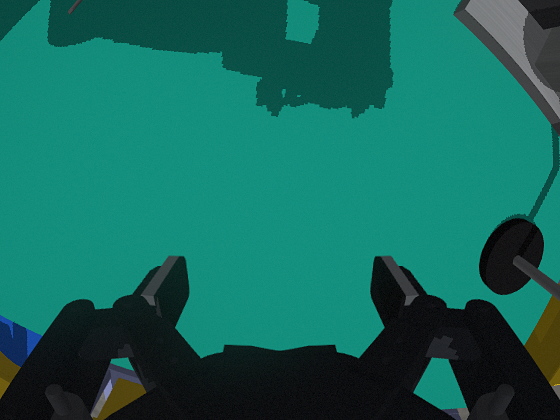

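The top view shows the blue block around (165,222) with the yellow pin nearest the robot, the cradle at (236,230), and the fixture at (341,201) with the clevis to the left of the carriage. Next I'll localise each of these.

```bash
cat >> h.py <<'E'
def ray(p,px):
    H,W=p['pixels'].shape[:2]; f=H/2/np.tan(np.radians(p['vfov']/2))
    u,v=(px[0]-p['cx']),(px[1]-p['cy'])
    if 'T_tool_cam' in p:
        r=np.hypot(u,v); th=r/f; d=np.array([u/r*np.sin(th),-v/r*np.sin(th),-np.cos(th)])
        T=np.eye(4);T[:3,:3]=p['state']['ee_rot'];T[:3,3]=p['state']['tcp_pos'];T=T@p['T_tool_cam']
    else:
        d=np.array([u/f,-v/f,-1.]); T=np.linalg.inv(p['extrinsics'])
    d=T[:3,:3]@d
    return T[:3,3],d/np.linalg.norm(d)
def atz(p,px,z):
    o,d=ray(p,px); return o+d*(z-o[2])/d[2]
def proj(p,X):
    H,W=p['pixels'].shape[:2]; f=H/2/np.tan(np.radians(p['vfov']/2)); X=np.asarray(X,float)
    if 'T_tool_cam' in p:
        T=np.eye(4);T[:3,:3]=p['state']['ee_rot'];T[:3,3]=p['state']['tcp_pos'];T=np.linalg.inv(T@p['T_tool_cam'])
        c=T[:3,:3]@X+T[:3,3]; x,y,z=c[0],-c[1],-c[2]; r=np.hypot(x,y); th=np.arctan2(r,z)
        return np.array([p['cx']+f*th*x/r,p['cy']+f*th*y/r])
    T=p['extrinsics'];c=T[:3,:3]@X+T[:3,3]
    return np.array([p['cx']-f*c[0]/c[2],p['cy']+f*c[1]/c[2]])
def tri(obs):
    A=np.zeros((3,3));b=np.zeros(3)
    for p,px in obs:
        o,d=ray(p,px);M=np.eye(3)-np.outer(d,d);A+=M;b+=M@o
    X=np.linalg.solve(A,b); return X,[np.linalg.norm(proj(p,X)-px).round(1) for p,px in obs]
def spot(p,t):
    return [(round(d['conf'],2),np.array(d['location'])*[560,420]) for d in bot.spot_in(p,t)[:2]]
E
python3 - <<'E'
from h import *
np.set_printoptions(precision=1,suppress=True)
s=bot.get_image('side');t=bot.get_image('top')
Z=dict(clevis_mouth=55,tongue_hole=55,button_top=79,pin_yellow_grip=86,cradle_seat=44,pin_block=28,pin_red_grip=73,pin_green_grip=73,screwdriver_grip=12,marker_green_mid=8,marker_blue_mid=8,reel_mid=11,oil_can_mid=55,fixture=12,cradle=10)
for n,z in Z.items():
    a,b=spot(s,n),spot(t,n)
    print(n,a[:1],b, atz(t,b[0][1],z) if b else '', tri([(s,a[0][1]),(t,b[0][1])]) if a and b else '')
print(bot.state()['time_s'])
E
```

```text
clevis_mouth [(0.95, array([306.2, 197.5]))] [(0.94, array([346. , 202.3]))] [ 592.4 -180.2   55. ] (array([ 607. , -177.9,   12.8]), [np.float64(4.9), np.float64(4.2)])
tongue_hole [(0.83, array([319.7, 186.4]))] [(0.8, array([357.6, 202. ])), (0.39, array([164. , 242.9]))] [ 593.9 -213.3   55. ] (array([ 601.2, -212.8,   34.6]), [np.float64(2.4), np.float64(2.1)])
button_top [(0.4, array([422.1, 202.1]))] []  
pin_yellow_grip [(0.72, array([171.3, 298.5]))] [(0.39, array([162.4, 246.1]))] [455.8 333.9  86. ] (array([455.6, 332.7,  89. ]), [np.float64(0.3), np.float64(0.1)])
cradle_seat [(0.64, array([357. , 253.8]))] [(0.76, array([237.9, 232.6])), (0.74, array([355.4, 201.9]))] [499.6 129.4  44. ] (array([411.4,  76.6,  95.7]), [np.float64(54.4), np.float64(35.5)])
pin_block [(0.89, array([153.1, 313.2]))] [(0.69, array([165.2, 225.5]))] [516.6 346.6  28. ] (array([513.2, 342.1,  28.6]), [np.float64(3.3), np.float64(1.8)])
pin_red_grip [(0.79, array([143.8, 290.5]))] [(0.52, array([162.3, 224. ]))] [518.3 341.4  73. ] (array([518.9, 342.4,  72.3]), [np.float64(0.6), np.float64(0.3
[... 614 characters left out ...]
array([129.1, 239.7]))] [(0.69, array([205.7, 145.6]))] [762.8 240.1  11. ] (array([764. , 241.2,   6.6]), [np.float64(0.1), np.float64(0.1)])
oil_can_mid [(0.84, array([323.5, 149.4]))] [(0.68, array([407.8, 169. ])), (0.44, array([364.7, 199.8]))] [ 692.5 -357.1   55. ] (array([ 696.7, -346.9,   70.5]), [np.float64(3.3), np.float64(3.3)])
fixture [(0.8, array([307.3, 199.8]))] [(0.67, array([338.4, 198.1])), (0.48, array([162.6, 201.3]))] [ 609.6 -163.3   12. ] (array([ 608.9, -163.9,   11.6]), [np.float64(0.4), np.float64(0.3)])
cradle [(0.72, array([242.4, 267.7]))] [(0.93, array([233.3, 231.8]))] [502.9 147.4  10. ] (array([503.1, 146.4,  21.5]), [np.float64(0.5), np.float64(0.3)])
1.75
```

```bash
python3 - <<'E'
import cv2
t=cv2.imread('pics/top0.png');s=cv2.imread('pics/side0.png')
def c(im,x0,y0,x1,y1,k,f): cv2.imwrite(f'pics/{f}.png',cv2.resize(im[y0:y1,x0:x1],None,fx=k,fy=k,interpolation=cv2.INTER_CUBIC))
c(t,285,178,400,223,6.9,'tf'); c(t,140,180,260,265,6.5,'tc'); c(s,250,155,370,230,6.5,'sf'); c(s,95,225,290,350,4,'sc')
E
```

```text
(no output)
```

View pics/tf.png

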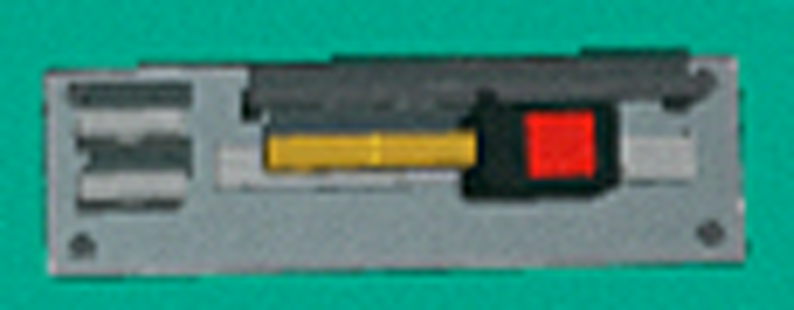

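View pics/tc.png

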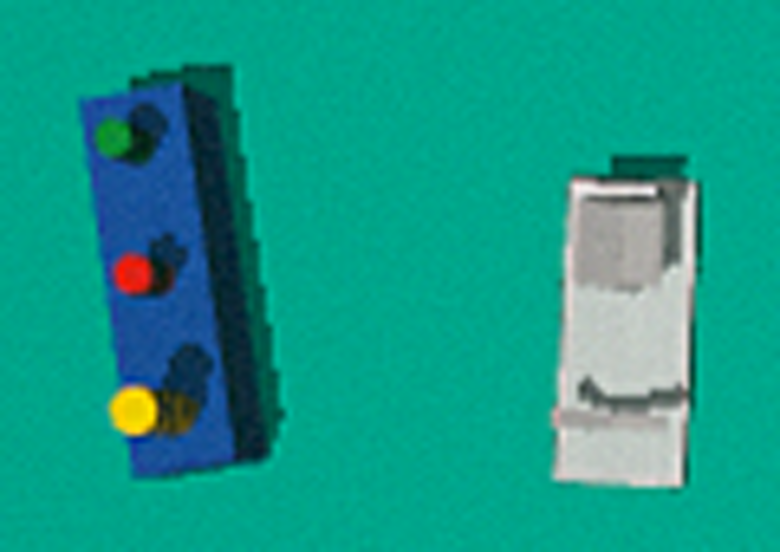

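View pics/sf.png

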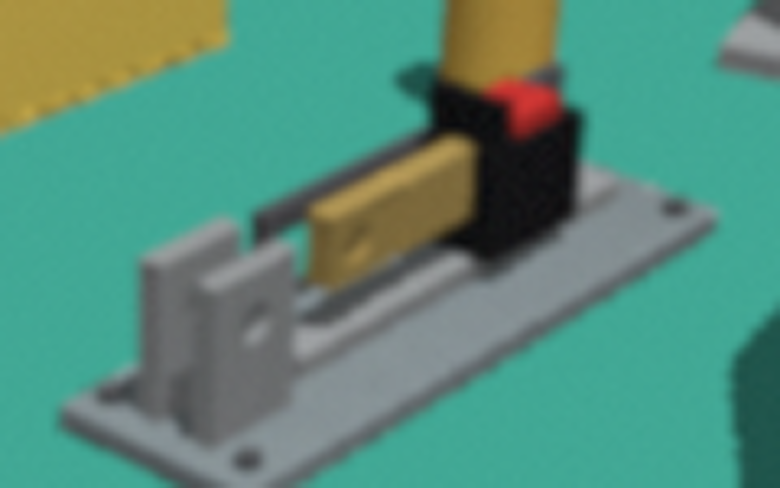

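View pics/sc.png

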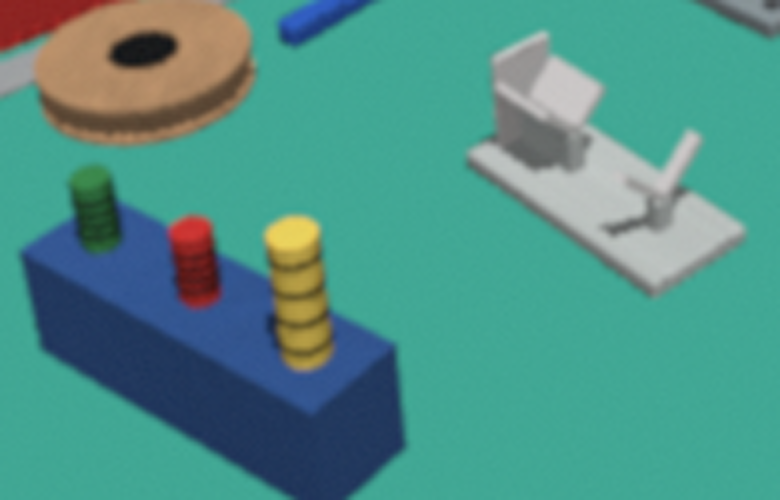

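```bash
cat > m.py <<'E'
from h import *
np.set_printoptions(precision=1,suppress=True)
import pickle
def T(q,o,k): return (np.array(q)+.5)/k+np.array(o)-.5
if __name__=='__main__':
    s=bot.get_image('side');t=bot.get_image('top')
    tf=lambda *q:T(q,(285,178),6.9); tc=lambda *q:T(q,(140,180),6.5); sf=lambda *q:T(q,(250,155),6.5); sc=lambda *q:T(q,(95,225),4)
    for n,L,z in [('plate',[(47,72),(737,58),(745,262),(50,274)],12),('nearlug',[(80,172),(188,172),(185,205),(82,205)],76),('farlug',[(77,108),(190,108),(188,137),(80,137)],76),('button',[(527,112),(592,112),(597,178),(527,178)],79),('tongue end',[(267,137),(267,170)],70)]:
        P=np.array([atz(t,tf(*q),z) for q in L]); print(n,P,P.mean(0))
    for n,L,z in [('crbase',[(570,178),(697,182),(686,487),(556,481)],10),('ypin',[(134,411)],116),('red',[(133,273)],91),('green',[(113,137)],91),('block',[(80,100),(183,84),(236,460),(133,478)],56)]:
        P=np.array([atz(t,tc(*q),z) for q in L]); print(n,P,P.mean(0))
    for n,L,z in [('lug hole',[(258,325)],55),('tongue hole',[(358,240)],55),('near lug top corners',[(203,290),(290,250)],76),('plate',[(62,415),(715,215)],12)]:
        P=np.array([atz(s,sf(*q),z) for q in L]); print('side',n,P)
    for n,L,z in [('ypin top',[(294,230)],116),('block',[(22,252),(312,412),(396,346)],56),('cr',[(470,155),(655,290),(745,232)],10),('crV',[(548,37),(494,66)],64)]:
        P=np.array([atz(s,sc(*q),z) for q in L]); print('side',n,P)
E
python3 m.py
```

```text
plate [[ 637.4  -22.7   12. ]
 [ 649.  -320.3   12. ]
 [ 560.7 -323.3   12. ]
 [ 549.6  -25.7   12. ]] [ 599.2 -173.    12. ]
nearlug [[586.7 -37.   76. ]
 [587.5 -81.1  76. ]
 [573.9 -80.1  76. ]
 [573.1 -38.   76. ]] [580.3 -59.1  76. ]
farlug [[613.1 -35.3  76. ]
 [614.  -81.6  76. ]
 [602.  -80.9  76. ]
 [601.1 -36.7  76. ]] [607.5 -58.6  76. ]
button [[ 614.5 -218.7   79. ]
 [ 615.  -245.1   79. ]
 [ 588.  -247.1   79. ]
 [ 587.4 -218.8   79. ]] [ 601.2 -232.4   79. ]
tongue end [[ 603.4 -113.7   70. ]
 [ 589.7 -113.9   70. ]] [ 596.5 -113.8   70. ]
crbase [[576.8 168.   10. ]
 [576.1 109.4  10. ]
 [436.6 110.2  10. ]
 [438.1 169.6  10. ]] [506.9 139.3  10. ]
ypin [[464.6 331.1 116. ]] [464.6 331.1 116. ]
red [[523.9 342.5  91. ]] [523.9 342.5  91. ]
green [[582.6 354.2  91. ]] [582.6 354.2  91. ]
block [[602.9 381.3  56. ]
 [610.9 335.5  56. ]
 [444.7 303.8  56. ]
 [435.8 349.   56. ]] [523.6 342.4  56. ]
side lug hole [[570.8 -55.8  55. ]]
side tongue hole [[ 589.  -129.6   55. ]]
side near lug top corners [[575.4 -32.4  76. ]
 [574.5 -75.5  76. ]]
side plate [[ 626.4  -14.1   12. ]
 [ 554.7 -315.8   12. ]]
side ypin top [[461.4 330.7 116. ]]
side block [[596.  381.6  56. ]
 [433.2 348.8  56. ]
 [439.9 305.4  56. ]]
side cr [[568.3 170.3  10. ]
 [430.6 174.4  10. ]
 [430.2 116.3  10. ]]
side crV [[558.4 125.5  64. ]
 [557.  160.8  64. ]]
```

```bash
cat >> h.py <<'E'
from scipy.spatial.transform import Rotation as Rn, Slerp
import json,os
def log():
    s=bot.state()
    with open('log.jsonl','a') as f: f.write(json.dumps({k:np.asarray(v).tolist() for k,v in s.items()})+'\n')
    return s
def plan(p1,R1,n,start=None):
    s=log(); p0,R0=(s['tcp_pos'],s['ee_rot']) if start is None else start
    sl=Slerp([0,1],Rn.from_matrix([R0,R1])); P=[p0+(np.array(p1)-p0)*i/n for i in range(n+1)]; Q=sl(np.arange(n+1)/n)
    print('dist',np.linalg.norm(np.array(p1)-p0),'ang',np.degrees((Rn.from_matrix(R0).inv()*Rn.from_matrix(R1)).magnitude()))
    for i in range(n):
        print((Q[i].inv()*Q[i+1]).as_rotvec(degrees=True).round(2).tolist(), Q[i].inv().apply(P[i+1]-P[i]/1).__truediv__(10).round(2).tolist())
def Rt(yaw,tilt=0):
    # tool x forward at yaw, z down; tilt>0 : tool z tips toward tool +x (forward)
    return (Rn.from_euler('z',yaw)*Rn.from_matrix(np.array([[1,0,0],[0,-1,0],[0,0,-1.]]))*Rn.from_euler('y',tilt)).as_matrix()
E
python3 - <<'E'
from h import *
plan([601,-240,140],Rt(0.038),16)
E
```

```text
dist 602.6511184105577 ang 10.534816602490196
[-0.0, 0.0, 0.66] [3.33, -1.62, 0.68]
[-0.0, 0.0, 0.66] [3.32, -1.65, 0.68]
[-0.0, 0.0, 0.66] [3.3, -1.69, 0.68]
[-0.0, 0.0, 0.66] [3.28, -1.73, 0.68]
[-0.0, 0.0, 0.66] [3.26, -1.77, 0.68]
[-0.0, 0.0, 0.66] [3.24, -1.81, 0.68]
[-0.0, 0.0, 0.66] [3.21, -1.84, 0.68]
[-0.0, 0.0, 0.66] [3.19, -1.88, 0.68]
[-0.0, 0.0, 0.66] [3.17, -1.92, 0.68]
[-0.0, 0.0, 0.66] [3.15, -1.95, 0.68]
[-0.0, 0.0, 0.66] [3.13, -1.99, 0.68]
[-0.0, 0.0, 0.66] [3.1, -2.02, 0.68]
[-0.0, 0.0, 0.66] [3.08, -2.06, 0.68]
[-0.0, 0.0, 0.66] [3.06, -2.09, 0.68]
[-0.0, 0.0, 0.66] [3.03, -2.13, 0.68]
[-0.0, 0.0, 0.66] [3.01, -2.16, 0.68]
```

Request:
{"method": "apply_moves", "body": {
  "increments": [
    {"rotation": [0, 0, 0.66], "linear": [3.3, -1.65, 0.68], "claw": 0},
    {"rotation": [0, 0, 0.66], "linear": [3.3, -1.65, 0.68], "claw": 0},
    {"rotation": [0, 0, 0.66], "linear": [3.3, -1.7, 0.68], "claw": 0},
    {"rotation": [0, 0, 0.66], "linear": [3.3, -1.7, 0.68], "claw": 0},
    {"rotation": [0, 0, 0.66], "linear": [3.3, -1.75, 0.68], "claw": 0},
    {"rotation": [0, 0, 0.66], "linear": [3.2, -1.8, 0.68], "claw": 0},
    {"rotation": [0, 0, 0.66], "linear": [3.2, -1.8, 0.68], "claw": 0},
    {"rotation": [0, 0, 0.66], "linear": [3.2, -1.9, 0.68], "claw": 0},
    {"rotation": [0, 0, 0.66], "linear": [3.2, -1.9, 0.68], "claw": 0},
    {"rotation": [0, 0, 0.66], "linear": [3.15, -1.95, 0.68], "claw": 0},
    {"rotation": [0, 0, 0.66], "linear": [3.1, -2.0, 0.68], "claw": 0},
    {"rotation": [0, 0, 0.66], "linear": [3.1, -2.0, 0.68], "claw": 0},
    {"rotation": [0, 0, 0.66], "linear": [3.1, -2.05, 0.68], "claw": 0},
    {"rotation": [0, 0, 0.66], "linear": [3.05, -2.1, 0.68], "claw": 0},
    {"rotation": [0, 0, 0.66], "linear": [3.0, -2.15, 0.68], "claw": 0},
    {"rotation": [0, 0, 0.66], "linear": [3.0, -2.15, 0.68], "claw": 0}
  ]
}}

```text
time_s: 3.18
tcp_pos: [620.0, -236.3, 136.5]
ee_rot: [[1.0, 0.016, 0.004], [0.016, -1.0, -0.012], [0.004, 0.012, -1.0]]
contact_force: [1.3, 0.1, -0.3]
gripper_width: -0.0
```

```bash
python3 - <<'E'
from h import *
s=log();print(s['time_s'],s['tcp_pos'],s['joint_pos'].round(3),s['gripper_width'],s['contact_force'])
p=snap('wrist','w1');snap('side','s1')
for X in [[601.2,-232.4,79],[572,-58,55],[580,-59,76]]: print(proj(p,X))
E
```

```text
3.1833 [ 620.02141561 -236.26206677  136.54278702] [-0.378  0.607  1.612 -0.012  0.915  1.184] -0.020958682145875443 [ 1.26024227  0.08423113 -0.2845401 ]
[270.774376   259.72385194]
[ 65.11242989 268.46303852]
[ 50.32397817 271.05647274]
```

View pics/w1.png

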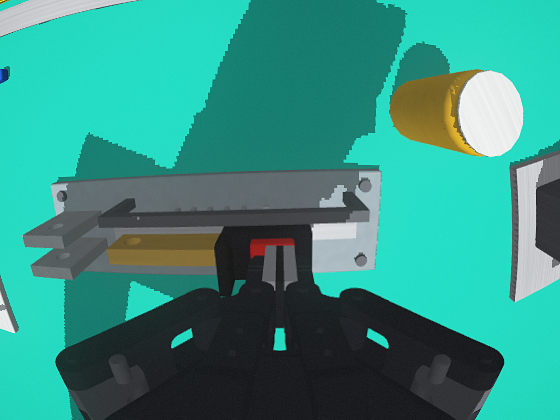

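View pics/s1.png

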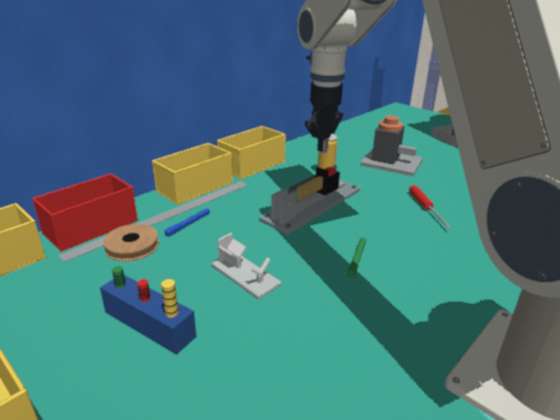

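```bash
python3 - <<'E'
from h import *
np.set_printoptions(precision=1,suppress=True)
im=cv2.imread('pics/w1.png'); cv2.imwrite('pics/w1c.png',cv2.resize(im[160:300,20:400],None,fx=2.1,fy=2.1,interpolation=cv2.INTER_CUBIC))
p=bot.get_image('wrist');p['state']=bot.state()
for n,q,z in [('bt',(251,239),79),('bt',(293,238),79),('plateTL',(52,184),12),('TR',(380,167),12),('BR',(376,269),12)]: print(n,atz(p,q,z))
t=p['state']; print(proj(p,t['tcp_pos']),proj(p,t['tcp_pos']+17*t['ee_rot'][:,2]))
s=bot.get_image('side'); print(proj(s,t['tcp_pos']+17*t['ee_rot'][:,2]))
E
```

```text
bt [ 615.5 -219.5   79. ]
bt [ 616.5 -245.    79. ]
plateTL [634.7 -24.8  12. ]
TR [ 650.9 -318.    12. ]
BR [ 559.6 -325.    12. ]
[278.2 278.2] [278.3 261.2]
[324.1 151.4]
```

View pics/w1c.png

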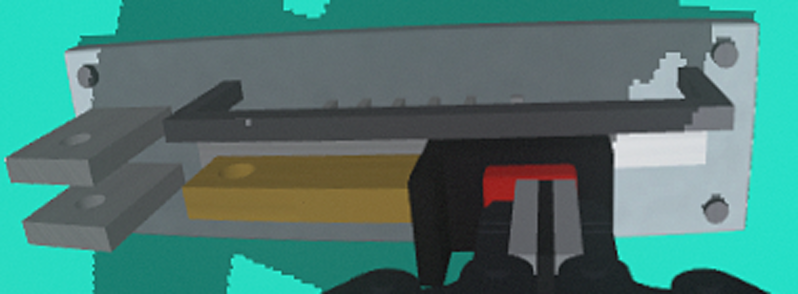

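```bash
python3 - <<'E'
from h import *
plan([601.5,-229,110],Rt(0.045),3)
E
```

```text
dist 32.4879030622982 ang 1.6343154905263217
[0.22, -0.05, -0.5] [-0.58, -0.28, 0.87]
[0.22, -0.05, -0.5] [-0.58, -0.28, 0.87]
[0.22, -0.05, -0.5] [-0.57, -0.28, 0.87]
```

Request:
{"method": "apply_moves", "body": {
  "increments": [
    {"rotation": [0.22, -0.05, -0.5], "linear": [-0.58, -0.28, 0.87], "claw": 1.0},
    {"rotation": [0.22, -0.05, -0.5], "linear": [-0.58, -0.28, 0.87], "claw": 1.0},
    {"rotation": [0.22, -0.05, -0.5], "linear": [-0.57, -0.28, 0.87], "claw": 1.0},
    {"rotation": [0, 0, 0], "linear": [0, 0, 0], "claw": 1.0}
  ]
}}

```text
time_s: 3.72
tcp_pos: [596.5, -231.1, 108.3]
ee_rot: [[0.999, 0.044, -0.001], [0.044, -0.999, 0.001], [-0.001, -0.001, -1.0]]
contact_force: [-0.8, 0.1, -1.1]
gripper_width: 10.0
```

```bash
python3 - <<'E'
from h import *
s=log();print(s['time_s'],s['tcp_pos'],s['joint_pos'].round(3),s['gripper_width'],s['contact_force'])
p=snap('wrist','w2');
plan([601.5,-229,97],Rt(0.045),1)
E
```

```text
3.7167 [ 596.4912636  -231.07552721  108.29245168] [-3.880e-01  6.200e-01  1.672e+00  1.000e-03  8.510e-01  1.138e+00] 10.025739828089598 [-0.76521496  0.06929184 -1.07116145]
dist 13.03826974482453 ang 0.08374778583649552
[-0.02, 0.0, -0.08] [0.43, -0.23, 1.21]
```

View pics/w2.png

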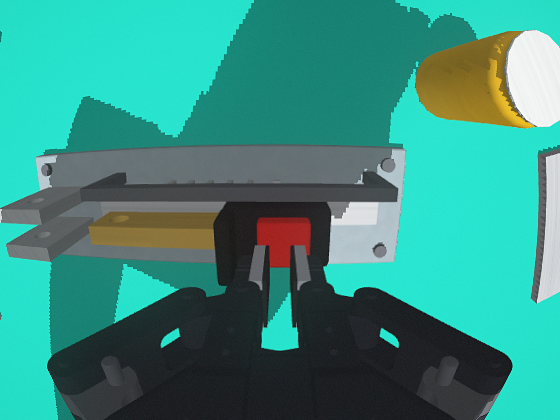

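Request:
{"method": "apply_moves", "body": {
  "increments": [
    {"rotation": [0, 0, 0], "linear": [0.4, -0.2, 0.6], "claw": 1.0},
    {"rotation": [0, 0, 0], "linear": [0, 0, 0.4], "claw": 1.0},
    {"rotation": [0, 0, 0], "linear": [0, 0, 0.2], "claw": 1.0}
  ]
}}

```text
time_s: 4.02
tcp_pos: [601.3, -230.9, 97.1]
ee_rot: [[0.999, 0.041, 0.002], [0.041, -0.999, -0.0], [0.002, 0.0, -1.0]]
contact_force: [-0.2, -0.3, 0.1]
gripper_width: 10.0
```

Request:
{"method": "apply_moves", "body": {
  "increments": [
    {"rotation": [0, 0, 0], "linear": [0, 0, 0.3], "claw": 1.0},
    {"rotation": [0, 0, 0], "linear": [0, 0, 0.1], "claw": 1.0}
  ]
}}

```text
time_s: 4.18
tcp_pos: [601.5, -231.0, 92.8]
ee_rot: [[0.999, 0.041, 0.002], [0.041, -0.999, -0.0], [0.002, 0.0, -1.0]]
contact_force: [-1.9, 0.1, 4.3]
gripper_width: 10.3
```

Request:
{"method": "apply_moves", "body": {
  "increments": [
    {"rotation": [0, 0, 0], "linear": [0, 0, 0.25], "claw": 1.0},
    {"rotation": [0, 0, 0], "linear": [0, 0, 0.1], "claw": 1.0}
  ]
}}

```text
time_s: 4.35
tcp_pos: [601.6, -231.0, 89.5]
ee_rot: [[0.999, 0.041, 0.001], [0.041, -0.999, -0.0], [0.001, 0.0, -1.0]]
contact_force: [-1.8, 1.6, 6.0]
gripper_width: 9.9
```

Request:
{"method": "apply_moves", "body": {
  "increments": [
    {"rotation": [0, 0, 0], "linear": [0, -0.6, 0.05], "claw": 1.0},
    {"rotation": [0, 0, 0], "linear": [0, -0.8, 0.05], "claw": 1.0},
    {"rotation": [0, 0, 0], "linear": [0, -0.8, 0.05], "claw": 1.0},
    {"rotation": [0, 0, 0], "linear": [0, -0.5, 0.05], "claw": 1.0}
  ]
}}

```text
time_s: 4.68
tcp_pos: [602.2, -205.1, 89.3]
ee_rot: [[0.999, 0.04, 0.006], [0.04, -0.999, -0.005], [0.006, 0.005, -1.0]]
contact_force: [-4.1, -2.7, 8.4]
gripper_width: 9.9
```

```bash
python3 - <<'E'
from h import *
s=log();print(s['time_s'],s['tcp_pos'],s['gripper_width'],s['contact_force'])
p=snap('wrist','w3');
E
```

```text
4.6833 [ 602.22559048 -205.0635535    89.2866245 ] 9.911325289421152 [-4.07902372 -2.71715457  8.4391641 ]
```

View pics/w3.png

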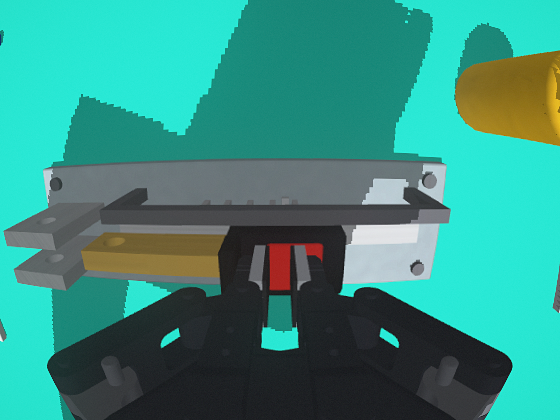

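Request:
{"method": "apply_moves", "body": {
  "increments": [
    {"rotation": [0, 0, 0], "linear": [0, -0.8, 0.03], "claw": 1.0},
    {"rotation": [0, 0, 0], "linear": [0, -0.9, 0.03], "claw": 1.0},
    {"rotation": [0, 0, 0], "linear": [0, -0.9, 0.03], "claw": 1.0},
    {"rotation": [0, 0, 0], "linear": [0, -0.8, 0.03], "claw": 1.0},
    {"rotation": [0, 0, 0], "linear": [0, -0.5, 0.03], "claw": 1.0}
  ]
}}

```text
time_s: 5.15
tcp_pos: [600.5, -161.8, 89.4]
ee_rot: [[0.999, 0.042, 0.008], [0.042, -0.999, -0.007], [0.007, 0.007, -1.0]]
contact_force: [-1.6, -3.4, 5.5]
gripper_width: 9.5
```

```bash
python3 - <<'E'
from h import *
s=log();print(s['time_s'],s['tcp_pos'],s['gripper_width'],s['contact_force'])
p=snap('wrist','w4');
im=p['pixels']; cv2.imwrite('pics/w4c.png',cv2.resize(im[180:320,0:380],None,fx=2.1,fy=2.1,interpolation=cv2.INTER_CUBIC))
E
```

```text
5.15 [ 600.46650008 -161.82917663   89.40485942] 9.487452294870492 [-1.63011704 -3.42305411  5.50282613]
```

View pics/w4c.png

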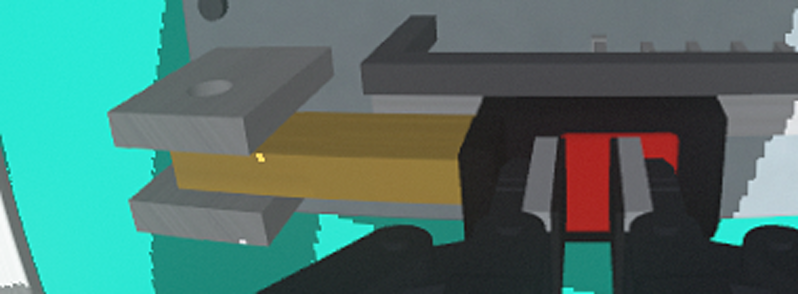

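```bash
python3 - <<'E'
from h import *
np.set_printoptions(precision=1,suppress=True)
p=bot.get_image('wrist');p['state']=bot.state()
F=lambda x,y:(x/2.1-.26,180+y/2.1-.26)
for n,q,z in [('tongue end far',(172,150),70),('tongue end near',(178,188),70),('NL farL',(131,201),76),('NL nearL',(136,232),76),('NL farR',(280,212),76),('NL nearR',(268,244),76),('FL farL',(108,113),76),('FL nearL',(118,146),76),('FL farR',(262,118),76),('FL nearR',(247,154),76),('button far right',(678,135),72),('carriage TR',(725,115),70),('ridge top L near?',(530,170),91)]:
    print(n,atz(p,F(*q),z))
E
```

```text
tongue end far [596.9 -50.8  70. ]
tongue end near [585.5 -50.4  70. ]
NL farL [582.7 -36.7  76. ]
NL nearL [572.5 -35.7  76. ]
NL farR [585.6 -85.3  76. ]
NL nearR [575.4 -80.1  76. ]
FL farL [608.5 -35.   76. ]
FL nearL [599.2 -36.4  76. ]
FL farR [610.9 -84.   76. ]
FL nearR [601.  -78.4  76. ]
button far right [ 610.1 -182.1   72. ]
carriage TR [ 614.6 -193.1   70. ]
ridge top L near? [ 609.3 -149.6   91. ]
```

Request:
{"method": "apply_moves", "body": {
  "increments": [
    {"rotation": [0, 0, 0], "linear": [0, -0.4, 0.02], "claw": 1.0},
    {"rotation": [0, 0, 0], "linear": [0, -0.2, 0.02], "claw": 1.0},
    {"rotation": [0, 0, 0], "linear": [0, 0, 0], "claw": 1.0}
  ]
}}

```text
time_s: 5.5
tcp_pos: [600.0, -152.5, 89.4]
ee_rot: [[0.999, 0.044, 0.008], [0.044, -0.999, -0.007], [0.007, 0.007, -1.0]]
contact_force: [-1.4, -2.5, 3.3]
gripper_width: 10.2
```

```bash
python3 - <<'E'
from h import *
s=log();print(s['time_s'],s['tcp_pos'],s['gripper_width'],s['contact_force'])
p=snap('wrist','w5');
im=p['pixels']; cv2.imwrite('pics/w5c.png',cv2.resize(im[180:320,0:380],None,fx=2.1,fy=2.1,interpolation=cv2.INTER_CUBIC))
E
```

```text
5.5 [ 600.00927791 -152.53237391   89.44919376] 10.187393436956455 [-1.43843172 -2.53739809  3.3089189 ]
```

View pics/w5c.png

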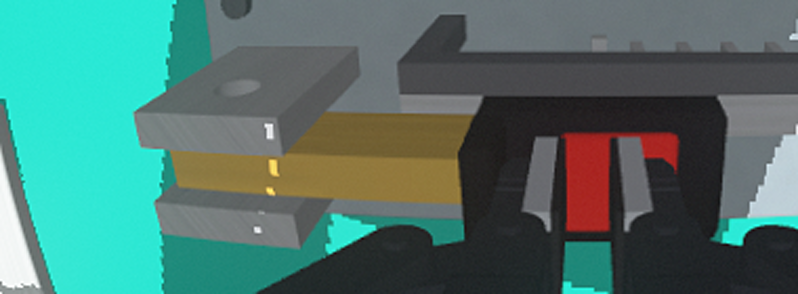

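Request:
{"method": "apply_moves", "body": {
  "increments": [
    {"rotation": [0, 0, 0], "linear": [0, 0.3, 0.1], "claw": 1.0},
    {"rotation": [0, 0, 0], "linear": [0, 0.2, 0.1], "claw": 1.0},
    {"rotation": [0, 0, 0], "linear": [0, 0, -0.5], "claw": 1.0},
    {"rotation": [0, 0, 0], "linear": [0, 0, -2.5], "claw": 1.0},
    {"rotation": [0, 0, 0], "linear": [0, 0, -3], "claw": 1.0}
  ]
}}

```text
time_s: 5.97
tcp_pos: [596.3, -154.0, 144.3]
ee_rot: [[0.999, 0.044, -0.003], [0.043, -0.999, -0.0], [-0.003, 0.0, -1.0]]
contact_force: [0.6, -0.1, -0.5]
gripper_width: 10.3
```

```bash
python3 - <<'E'
from h import *
s=log();print(s['time_s'],s['tcp_pos'],s['gripper_width'],s['contact_force'])
p=snap('wrist','w6');
im=p['pixels']; cv2.imwrite('pics/w6c.png',cv2.resize(im[180:320,0:380],None,fx=2.1,fy=2.1,interpolation=cv2.INTER_CUBIC))
E
```

```text
5.9667 [ 596.30746604 -154.01344671  144.2594375 ] 10.287948435827419 [ 0.58210126 -0.13582017 -0.49633661]
```

View pics/w6c.png

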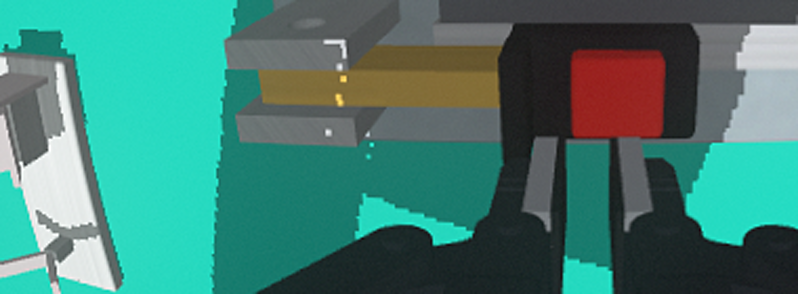

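```bash
python3 - <<'E'
from h import *
np.set_printoptions(precision=1,suppress=True)
p=bot.get_image('wrist');p['state']=bot.state()
F=lambda x,y:(x/2.1-.26,180+y/2.1-.26)
for n,q,z in [('tongue end far',(258,70),70),('tongue end near',(263,103),70),('NL farL',(237,113),76),('NL nearL',(240,142),76),('NL farR',(368,117),76),('NL nearR',(357,147),76),('FL farL',(226,41),76),('FL nearL',(230,69),76),('FL farR',(343,43),76),('FL nearR',(337,70),76),('bt',(571,50),79),('bt',(662,50),79),('bt',(665,138),79),('bt',(571,136),79),('72',(571,50),72),('72',(662,50),72)]:
    print(n,atz(p,F(*q),z))
E
```

```text
tongue end far [599.9 -43.2  70. ]
tongue end near [587.9 -43.8  70. ]
NL farL [585.9 -36.1  76. ]
NL nearL [575.  -35.7  76. ]
NL farR [587.8 -85.1  76. ]
NL nearR [576.8 -80.4  76. ]
FL farL [611.5 -34.9  76. ]
FL nearL [601.7 -35.3  76. ]
FL farR [612.4 -78.1  76. ]
FL nearR [603.3 -75.5  76. ]
bt [ 613.9 -150.3   79. ]
bt [ 615.1 -177.6   79. ]
bt [ 586.5 -180.7   79. ]
bt [ 586.1 -151.3   79. ]
72 [ 612.  -150.2   72. ]
72 [ 613.1 -178.5   72. ]
```

```bash
python3 - <<'E'
from h import *
plan([455,325,200],Rt(0.19),14)
E
```

```text
dist 503.9368819695376 ang 8.396406302602806
[0.02, -0.03, -0.6] [-0.88, -3.47, -0.38]
[0.02, -0.03, -0.6] [-0.85, -3.48, -0.38]
[0.02, -0.03, -0.6] [-0.81, -3.49, -0.38]
[0.02, -0.03, -0.6] [-0.77, -3.5, -0.38]
[0.02, -0.03, -0.6] [-0.74, -3.5, -0.38]
[0.02, -0.03, -0.6] [-0.7, -3.51, -0.37]
[0.02, -0.03, -0.6] [-0.66, -3.52, -0.37]
[0.02, -0.03, -0.6] [-0.63, -3.52, -0.37]
[0.02, -0.03, -0.6] [-0.59, -3.53, -0.37]
[0.02, -0.03, -0.6] [-0.55, -3.54, -0.37]
[0.02, -0.03, -0.6] [-0.52, -3.54, -0.37]
[0.02, -0.03, -0.6] [-0.48, -3.55, -0.37]
[0.02, -0.03, -0.6] [-0.44, -3.55, -0.37]
[0.02, -0.03, -0.6] [-0.41, -3.56, -0.36]
```

Request:
{"method": "apply_moves", "body": {
  "increments": [
    {"rotation": [0, 0, -0.6], "linear": [-0.9, -3.4, -0.6], "claw": 6},
    {"rotation": [0, 0, -0.6], "linear": [-0.85, -3.5, -0.6], "claw": 6},
    {"rotation": [0, 0, -0.6], "linear": [-0.8, -3.5, -0.5], "claw": 6},
    {"rotation": [0, 0, -0.6], "linear": [-0.8, -3.5, -0.4], "claw": 6},
    {"rotation": [0, 0, -0.6], "linear": [-0.75, -3.5, -0.4], "claw": 6},
    {"rotation": [0, 0, -0.6], "linear": [-0.7, -3.5, -0.4], "claw": 6},
    {"rotation": [0, 0, -0.6], "linear": [-0.65, -3.5, -0.4], "claw": 6},
    {"rotation": [0, 0, -0.6], "linear": [-0.65, -3.5, -0.3], "claw": 6},
    {"rotation": [0, 0, -0.6], "linear": [-0.6, -3.5, -0.3], "claw": 6},
    {"rotation": [0, 0, -0.6], "linear": [-0.55, -3.5, -0.3], "claw": 6},
    {"rotation": [0, 0, -0.6], "linear": [-0.5, -3.5, -0.3], "claw": 6},
    {"rotation": [0, 0, -0.6], "linear": [-0.5, -3.5, -0.3], "claw": 6},
    {"rotation": [0, 0, -0.6], "linear": [-0.45, -3.5, -0.3], "claw": 6}
  ]
}}

```text
time_s: 7.15
tcp_pos: [457.0, 302.0, 189.7]
ee_rot: [[0.985, 0.17, 0.0], [0.17, -0.985, -0.001], [-0.0, 0.001, -1.0]]
contact_force: [0.8, 0.1, 0.4]
gripper_width: 59.8
```

```bash
python3 - <<'E'
from h import *
s=log();print(s['time_s'],s['tcp_pos'],s['ee_rot'].round(3),s['joint_pos'].round(3),s['gripper_width'],s['contact_force'])
p=snap('wrist','w7');
print(proj(p,[464.6,331,116]),proj(p,[463,331,86]),spot(p,'pin_yellow_grip'))
E
```

```text
7.15 [456.96026145 302.02422442 189.65293103] [[ 0.985  0.17   0.   ]
 [ 0.17  -0.985 -0.001]
 [-0.     0.001 -1.   ]] [ 0.563  0.389  1.845 -0.002  0.908  1.964] 59.78637697531298 [0.76501836 0.07653803 0.42283338]
[236.06798978 203.97060127] [240.92468038 194.54083998] [(0.86, array([240.016, 200.214])), (0.35, array([443.688, 162.582]))]
```

View pics/w7.png

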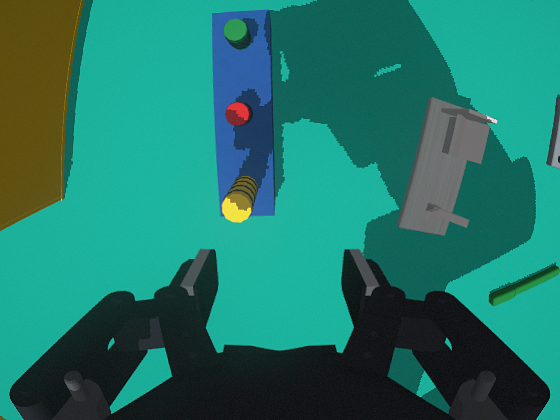

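```bash
python3 - <<'E'
from h import *
np.set_printoptions(precision=1,suppress=True)
p=bot.get_image('wrist');p['state']=bot.state()
for n,q,z in [('y',(236.5,208.5),116),('r',(238,113.5),91),('g',(236,30),91)]: print(n,atz(p,q,z))
print(tri([(p,(240,200.2))])) if 0 else None
plan([470,331,170],Rt(0.19,-np.radians(40)),8)
E
```

```text
y [461.7 331.  116. ]
r [520.9 342.1  91. ]
g [579.  353.6  91. ]
dist 36.83705934484957 ang 40.03114991699706
[-0.03, -5.0, -0.11] [0.22, -0.32, 0.25]
[-0.03, -5.0, -0.11] [0.24, -0.32, 0.23]
[-0.03, -5.0, -0.11] [0.26, -0.32, 0.2]
[-0.03, -5.0, -0.11] [0.28, -0.32, 0.18]
[-0.03, -5.0, -0.11] [0.29, -0.32, 0.15]
[-0.03, -5.0, -0.11] [0.31, -0.32, 0.13]
[-0.03, -5.0, -0.11] [0.32, -0.32, 0.1]
[-0.03, -5.0, -0.11] [0.33, -0.32, 0.07]
```

Request:
{"method": "apply_moves", "body": {
  "increments": [
    {"rotation": [0, -5, -0.1], "linear": [0.22, -0.32, 0.25], "claw": 6},
    {"rotation": [0, -5, -0.1], "linear": [0.24, -0.32, 0.23], "claw": 6},
    {"rotation": [0, -5, -0.1], "linear": [0.26, -0.32, 0.2], "claw": 6},
    {"rotation": [0, -5, -0.1], "linear": [0.28, -0.32, 0.18], "claw": 6},
    {"rotation": [0, -5, -0.1], "linear": [0.29, -0.32, 0.15], "claw": 6},
    {"rotation": [0, -5, -0.1], "linear": [0.3, -0.32, 0.13], "claw": 6},
    {"rotation": [0, -5, -0.1], "linear": [0.3, -0.32, 0.1], "claw": 6},
    {"rotation": [0, -5, -0.1], "linear": [0.3, -0.32, 0.07], "claw": 6}
  ]
}}

```text
time_s: 7.97
tcp_pos: [466.5, 324.9, 166.4]
ee_rot: [[0.729, 0.182, -0.659], [0.139, -0.983, -0.118], [-0.67, -0.006, -0.743]]
contact_force: [1.0, -0.0, 0.4]
gripper_width: 60.3
```

```bash
cat > fk.py <<'E'
import numpy as np, json
from scipy.optimize import least_squares
from scipy.spatial.transform import Rotation as Rn
D=[json.loads(l) for l in open('log.jsonl')]
def fk(P,q):
    h,a1,L1,e,L2,c=P
    x=lambda R,v:R.apply(v)
    R=Rn.from_euler('z',q[0]); p=np.array([0,0,h])+R.apply([a1,0,0])
    R=R*Rn.from_euler('y',q[1]); p=p+R.apply([0,0,L1])
    R=R*Rn.from_euler('y',q[2]); p=p+R.apply([e,0,L2])
    R=R*Rn.from_euler('z',q[3])*Rn.from_euler('y',q[4])
    R=R*Rn.from_euler('z',q[5]); p=p+R.apply([0,0,c])
    return p,R
def fit():
    # constant tool rotation
    f=lambda P:np.concatenate([fk(P,d['joint_pos'])[0]-d['tcp_pos'] for d in D]+[1e-3*(P-np.array([350,0,430,0,430,250]))])
    s=least_squares(f,[350,0,430,0,430,250.]); 
    C=[(fk(s.x,d['joint_pos'])[1].inv()*Rn.from_matrix(d['ee_rot'])).as_matrix() for d in D]
    return s.x,np.abs(s.fun).max(),C
if __name__=='__main__':
    np.set_printoptions(precision=2,suppress=True)
    x,m,C=fit();print(x,m);print(C[0],C[-1])
E
python3 - <<'E'
from h import *
s=log();print(s['time_s'],s['tcp_pos'],s['ee_rot'].round(3),s['joint_pos'].round(3),s['contact_force'])
E
python3 fk.py
```

```text
7.9667 [466.518578   324.8947651  166.38434693] [[ 0.729  0.182 -0.659]
 [ 0.139 -0.983 -0.118]
 [-0.67  -0.006 -0.743]] [0.485 0.768 1.409 0.206 1.672 1.815] [ 0.9651874  -0.03987269  0.44446028]
[321.11  -0.59 572.87  87.34 487.34 291.89] 11.528661473690676
[[ 0. -1. -0.]
 [ 1.  0.  0.]
 [-0. -0.  1.]] [[ 0. -1.  0.]
 [ 1.  0.  0.]
 [-0.  0.  1.]]
```

```bash
sed -i 's/h,a1,L1,e,L2,c=P/h,a1,L1,e,L2,c,d=P/; s/R.apply(\[a1,0,0\])/R.apply([a1,d,0])/; s/430,250\]/430,250,0]/; s/430,250.\]/430,250.,0]/' fk.py; python3 fk.py
cat > ik.py <<'E'
from fk import *
from h import Rt
X,_,C=fit(); Cr=Rn.from_matrix(C[0])
lo=np.array([-3,-.9,.09,-1.31,.11,-2.54]);hi=np.array([3,2.11,2.58,4.45,2.69,2.54])
def ik(p,R,q0):
    R=Rn.from_matrix(R)
    def f(q):
        a,b=fk(X,q); return np.r_[(a-p)/100,(R.inv()*b*Cr).as_rotvec()]
    s=least_squares(f,np.clip(q0,lo+.01,hi-.01),bounds=(lo,hi)); return s.x,np.abs(s.fun).max()
if __name__=='__main__':
    np.set_printoptions(precision=3,suppress=True)
    q=np.array(D[-1]['joint_pos'])
    for t in (0,10,20,30,40,50):
        for q0 in (q,q+[0,0,0,3,0,-3],[.2,0,2,3,.5,-1],[.2,0,2,1.5,.5,0]): print(t,*ik(np.array([475,139,95]),Rt(0,np.radians(t)),q0))
E
python3 ik.py
```

```text
[312.4   0.  563.1  77.5 484.9 284.   11.9] 0.13309716370526803
[[ 0. -1. -0.]
 [ 1.  0.  0.]
 [-0. -0.  1.]] [[ 0. -1.  0.]
 [ 1.  0.  0.]
 [-0.  0.  1.]]
0 [ 0.261  0.483  2.005 -0.     0.654  1.831] 2.2061541669467956e-10
0 [0.261 0.483 2.005 0.    0.654 1.831] 2.2737367544323206e-15
0 [0.261 0.483 2.005 0.    0.654 1.831] 2.545720322478056e-14
0 [0.261 0.483 2.005 0.    0.654 1.831] 2.842170943040401e-15
10 [ 0.289  0.445  2.107 -0.12   0.425  1.965] 1.2107531388799572e-12
10 [ 0.322  0.449  2.276  4.423  0.11  -2.54 ] 0.28323389822649436
10 [ 0.289  0.445  2.107 -0.12   0.425  1.965] 5.5054556469258385e-11
10 [ 0.289  0.445  2.107 -0.12   0.425  1.965] 2.1157120499992742e-12
20 [ 0.323  0.432  2.205 -0.567  0.204  2.433] 2.2737367544323206e-15
20 [ 0.321  0.444  2.276  4.41   0.11  -2.54 ] 0.11493799906555181
20 [ 0.323  0.432  2.205 -0.567  0.204  2.433] 1.6844435650832503e-14
20 [ 0.323  0.432  2.205 -0.567  0.204  2.433] 6.500206849740853e-11
30 [ 0.3    0.427  2.237 -0.708  0.11   2.54 ] 0.1263236774530246
30 [ 0.362  0.453  2.295  4.197  0.205 -2.299] 1.1368683772161603e-15
30 [ 0.362  0.453  2.295  4.197  0.205 -2.299] 4.497792360780295e-11
30 [ 0.3    0.427  2.237 -0.708  0.11   2.54 ] 0.12632367748810078
40 [ 0.3    0.422  2.238 -0.722  0.11   2.54 ] 0.2942113319457482
40 [ 0.407  0.518  2.374  3.728  0.478 -1.785] 1.440156383012099e-14
40 [ 0.407  0.518  2.374  3.728  0.478 -1.785] 1.0933831617876421e-12
40 [ 0.407  0.518  2.374  3.728  0.478 -1.785] 5.723563845094759e-12
50 [ 0.3    0.416  2.238 -0.737  0.11   2.54 ] 0.46199407022210187
50 [ 0.454  0.631  2.433  3.627  0.804 -1.618] 1.7053025658242404e-15
50 [ 0.454  0.631  2.433  3.627  0.804 -1.618] 1.6242722722381586e-11
50 [ 0.454  0.631  2.433  3.627  0.804 -1.618] 1.0346583105093071e-10
```

```bash
python3 - <<'E'
from h import *
plan([461,331,135],Rt(0.19,-np.radians(45)),3)
E
```

```text
dist 32.44542846523467 ang 2.994047313468012
[-0.17, -0.98, -0.01] [0.59, -0.23, 0.87]
[-0.17, -0.98, -0.01] [0.61, -0.23, 0.86]
[-0.17, -0.98, -0.01] [0.62, -0.23, 0.85]
```

Request:
{"method": "apply_moves", "body": {
  "increments": [
    {"rotation": [-0.2, -1, 0], "linear": [0.5, -0.23, 0.8], "claw": 6},
    {"rotation": [-0.2, -1, 0], "linear": [0.6, -0.23, 0.8], "claw": 6},
    {"rotation": [-0.1, -0.8, 0], "linear": [0.5, -0.23, 0.6], "claw": 6},
    {"rotation": [0, 0, 0], "linear": [0, 0, 0], "claw": 6}
  ]
}}

```text
time_s: 8.3
tcp_pos: [462.3, 327.2, 130.4]
ee_rot: [[0.691, 0.182, -0.7], [0.126, -0.983, -0.131], [-0.712, 0.003, -0.702]]
contact_force: [-0.2, -0.1, 0.0]
gripper_width: 60.2
```

```bash
python3 - <<'E'
from h import *
s=log();print(s['time_s'],s['tcp_pos'],s['ee_rot'].round(3),s['joint_pos'].round(3),s['contact_force'])
p=snap('wrist','w8');
plan([461,331,97],Rt(0.19,-np.radians(45)),4)
print(proj(p,[462.3,331,116]))
E
```

```text
8.3 [462.33430605 327.19203205 130.40513927] [[ 0.691  0.182 -0.7  ]
 [ 0.126 -0.983 -0.131]
 [-0.712  0.003 -0.702]] [0.488 0.84  1.391 0.215 1.678 1.814] [-0.243653   -0.06405444  0.01029227]
dist 34.412320534940555 ang 0.5779462510252955
[-0.04, 0.09, -0.1] [0.6, -0.11, 0.61]
[-0.04, 0.09, -0.1] [0.6, -0.11, 0.61]
[-0.04, 0.09, -0.1] [0.59, -0.1, 0.61]
[-0.04, 0.09, -0.1] [0.59, -0.1, 0.61]
[270.33298061 247.611975  ]
```

View pics/w8.png

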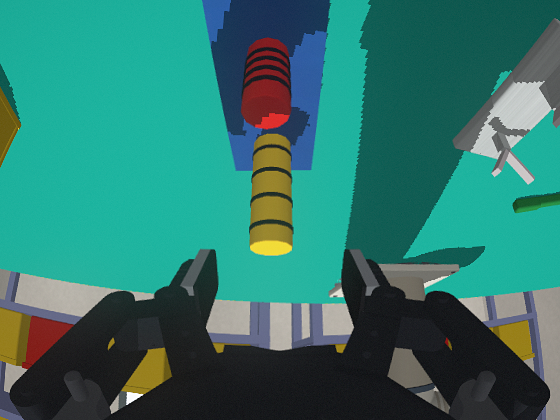

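Request:
{"method": "apply_moves", "body": {
  "increments": [
    {"rotation": [0, 0, 0], "linear": [0.6, -0.15, 0.6], "claw": 6},
    {"rotation": [0, 0, 0], "linear": [0.6, -0.15, 0.6], "claw": 6},
    {"rotation": [0, 0, 0], "linear": [0.6, -0.1, 0.6], "claw": 6},
    {"rotation": [0, 0, 0], "linear": [0.4, 0, 0.4], "claw": 6},
    {"rotation": [0, 0, 0], "linear": [0, 0, 0], "claw": 6}
  ]
}}

```text
time_s: 8.77
tcp_pos: [461.4, 331.1, 99.2]
ee_rot: [[0.695, 0.182, -0.695], [0.127, -0.983, -0.13], [-0.707, 0.002, -0.707]]
contact_force: [-0.9, 0.8, 0.3]
gripper_width: 59.9
```

```bash
python3 - <<'E'
from h import *
s=log();print(s['time_s'],s['tcp_pos'],s['ee_rot'].round(3),s['joint_pos'].round(3),s['contact_force'])
p=snap('wrist','w9');
plan([461,331,97],Rt(0.19,-np.radians(45)),1)
E
```

```text
8.7667 [461.36517439 331.06913162  99.19201674] [[ 0.695  0.182 -0.695]
 [ 0.127 -0.983 -0.13 ]
 [-0.707  0.002 -0.707]] [0.494 0.879 1.392 0.217 1.631 1.809] [-0.85084417  0.81223087  0.28399607]
dist 2.692227428215604 ang 0.4281443974333603
[-0.23, 0.03, -0.36] [0.15, 0.01, 0.22]
```

View pics/w9.png

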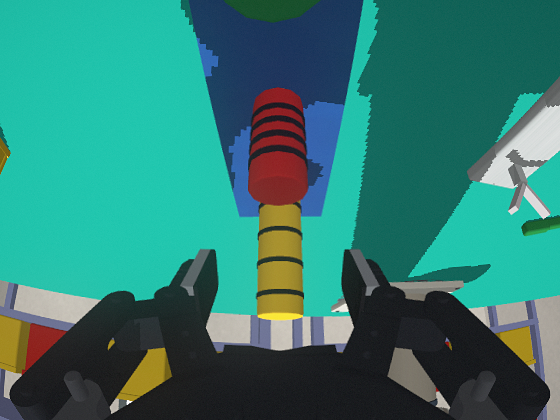

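Request:
{"method": "apply_moves", "body": {
  "increments": [
    {"rotation": [0, 0, 0], "linear": [0, 0, 0], "claw": 1.5},
    {"rotation": [0, 0, 0], "linear": [0, 0, 0], "claw": 1.5},
    {"rotation": [0, 0, 0], "linear": [0, 0, 0], "claw": 1.5},
    {"rotation": [0, 0, 0], "linear": [0, 0, 0], "claw": 1.5},
    {"rotation": [0, 0, 0], "linear": [0, 0, 0], "claw": 1.5}
  ],
  "force": 60
}}

```text
time_s: 9.23
tcp_pos: [462.2, 331.6, 100.9]
ee_rot: [[0.697, 0.182, -0.694], [0.128, -0.983, -0.129], [-0.706, 0.001, -0.709]]
contact_force: [0.1, 0.2, -1.1]
gripper_width: 18.1
```

Request:
{"method": "apply_moves", "body": {
  "increments": [
    {"rotation": [0, 0, 0], "linear": [-0.7, 0, -0.7], "claw": 1.5},
    {"rotation": [0, 0, 0], "linear": [-1.0, 0, -1.0], "claw": 1.5},
    {"rotation": [0, 0, 0], "linear": [-1.4, 0, -1.4], "claw": 1.5},
    {"rotation": [0, 0, 0], "linear": [-1.8, 0, -1.8], "claw": 1.5},
    {"rotation": [0, 0, 0], "linear": [-1.8, 0, -1.8], "claw": 1.5},
    {"rotation": [0, 0, 0], "linear": [-0.7, 0, -0.7], "claw": 1.5}
  ]
}}

```text
time_s: 9.73
tcp_pos: [461.3, 331.2, 211.7]
ee_rot: [[0.695, 0.182, -0.695], [0.127, -0.983, -0.13], [-0.707, 0.002, -0.707]]
contact_force: [1.5, -0.3, 0.4]
gripper_width: 18.3
```

```bash
python3 - <<'E'
from h import *
s=log();print(s['time_s'],s['tcp_pos'],s['ee_rot'].round(3),s['joint_pos'].round(3),s['contact_force'],s['gripper_width'])
p=snap('wrist','w10');p=snap('side','s10');im=p['pixels'];cv2.imwrite('pics/s10c.png',cv2.resize(im[150:350,60:320],None,fx=3,fy=3))
E
```

```text
9.7333 [461.29928281 331.21851098 211.74480178] [[ 0.695  0.182 -0.695]
 [ 0.127 -0.983 -0.13 ]
 [-0.707  0.002 -0.707]] [0.494 0.738 1.374 0.222 1.785 1.844] [ 1.50092667 -0.29169229  0.3956375 ] 18.312916223871788
```

View pics/w10.png

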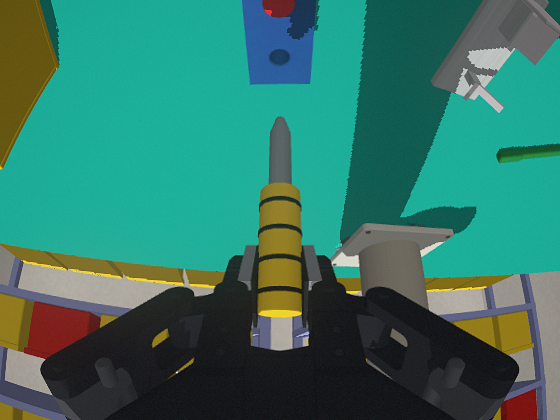

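View pics/s10c.png

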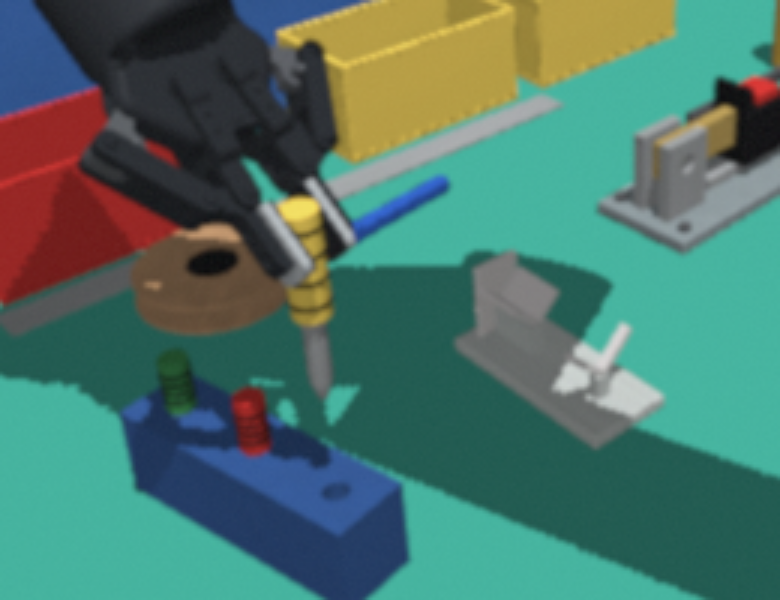

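```bash
python3 - <<'E'
from h import *
np.set_printoptions(precision=2,suppress=True)
p=bot.get_image('wrist');L=[json.loads(l) for l in open('log.jsonl')]
st=lambda t:{k:np.array(v) for k,v in [x for x in L if abs(x['time_s']-t)<.01][0].items()}
p['state']=st(7.15)
for q in [(431,97),(401,223),(443,235)]: print('cr',atz(p,q,10))
s=st(9.733);p['state']=s
R=s['ee_rot'];n=np.array([462.3,331,116.8]);print('nose_t',R.T@(n-s['tcp_pos']),proj(p,n),'axis_t',R.T@[0,0,1])
im=cv2.imread('pics/w7.png');cv2.imwrite('pics/w7c.png',cv2.resize(im[80:250,380:520],None,fx=4,fy=4,interpolation=cv2.INTER_CUBIC))
E
```

```text
cr [573.35 168.87  10.  ]
cr [440.   169.54  10.  ]
cr [434.29 113.81  10.  ]
nose_t [67.82  0.2  66.45] [279.13 116.47] axis_t [-0.71  0.   -0.71]
```

View pics/w7c.png

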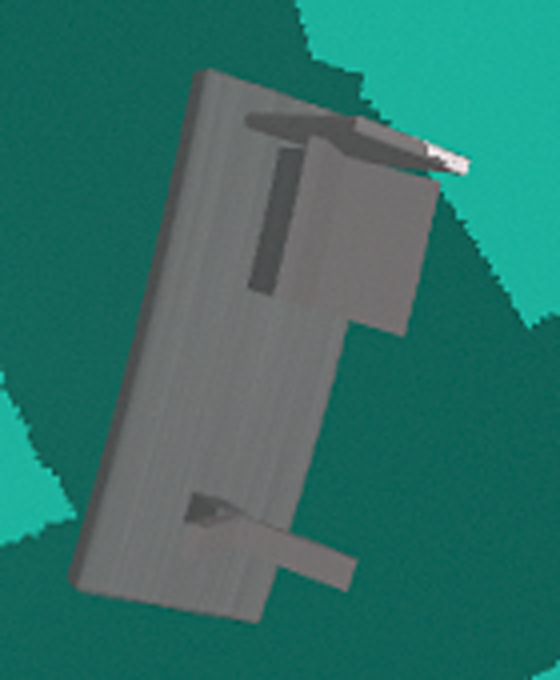

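```bash
cat > place.py <<'E'
from h import *; import ik
np.set_printoptions(precision=3,suppress=True)
n=np.array([67.8,0.2,66.5]);O=np.array([506.,140.,0])
tilt=12
R=Rt(-0.01,np.radians(tilt))
def tcp(nx,nz): return O+[nx,0,nz]-R@n
if __name__=='__main__':
    q=bot.state()['joint_pos']
    for nx,nz in((46,95),(46,42)):
        t=tcp(nx,nz);print(t,ik.ik(t,R,q),'axis',R@[-.707,0,-.707])
    plan(tcp(46,95),R,13)
E
python3 place.py
```

```text
[471.861 141.001 145.95 ] (array([ 0.303,  0.332,  2.11 , -0.133,  0.503,  1.994]), np.float64(1.5063505998114125e-14)) axis [-0.839  0.008  0.545]
[471.861 141.001  92.95 ] (array([ 0.303,  0.442,  2.132, -0.177,  0.373,  2.042]), np.float64(3.4106051316484808e-15)) axis [-0.839  0.008  0.545]
dist 200.14949325747529 ang 58.05164440001133
[0.27, 4.38, 0.84] [0.22, 1.45, 0.47]
[0.27, 4.38, 0.84] [0.2, 1.45, 0.48]
[0.27, 4.38, 0.84] [0.19, 1.45, 0.49]
[0.27, 4.38, 0.84] [0.17, 1.45, 0.49]
[0.27, 4.38, 0.84] [0.15, 1.45, 0.5]
[0.27, 4.38, 0.84] [0.14, 1.45, 0.5]
[0.27, 4.38, 0.84] [0.12, 1.45, 0.51]
[0.27, 4.38, 0.84] [0.1, 1.45, 0.51]
[0.27, 4.38, 0.84] [0.08, 1.45, 0.51]
[0.27, 4.38, 0.84] [0.07, 1.45, 0.51]
[0.27, 4.38, 0.84] [0.05, 1.45, 0.51]
[0.27, 4.38, 0.84] [0.03, 1.46, 0.5]
[0.27, 4.38, 0.84] [0.01, 1.46, 0.5]
```

Request:
{"method": "apply_moves", "body": {
  "increments": [
    {"rotation": [0.27, 4.38, 0.84], "linear": [0.2, 1.45, 0.45], "claw": 1.5},
    {"rotation": [0.27, 4.38, 0.84], "linear": [0.2, 1.45, 0.45], "claw": 1.5},
    {"rotation": [0.27, 4.38, 0.84], "linear": [0.2, 1.45, 0.45], "claw": 1.5},
    {"rotation": [0.27, 4.38, 0.84], "linear": [0.15, 1.45, 0.45], "claw": 1.5},
    {"rotation": [0.27, 4.38, 0.84], "linear": [0.15, 1.45, 0.45], "claw": 1.5},
    {"rotation": [0.27, 4.38, 0.84], "linear": [0.15, 1.45, 0.45], "claw": 1.5},
    {"rotation": [0.27, 4.38, 0.84], "linear": [0.1, 1.45, 0.5], "claw": 1.5},
    {"rotation": [0.27, 4.38, 0.84], "linear": [0.1, 1.45, 0.5], "claw": 1.5},
    {"rotation": [0.27, 4.38, 0.84], "linear": [0.1, 1.45, 0.5], "claw": 1.5},
    {"rotation": [0.27, 4.38, 0.84], "linear": [0.05, 1.45, 0.5], "claw": 1.5},
    {"rotation": [0.27, 4.38, 0.84], "linear": [0.05, 1.45, 0.5], "claw": 1.5},
    {"rotation": [0.27, 4.38, 0.84], "linear": [0.05, 1.45, 0.5], "claw": 1.5},
    {"rotation": [0.27, 4.38, 0.84], "linear": [0, 1.45, 0.5], "claw": 1.5},
    {"rotation": [0, 0, 0], "linear": [0, 0, 0], "claw": 1.5}
  ]
}}

```text
time_s: 11.05
tcp_pos: [459.1, 128.4, 125.4]
ee_rot: [[0.975, -0.012, 0.221], [-0.01, -1.0, -0.008], [0.221, 0.006, -0.975]]
contact_force: [-1.2, -0.8, -1.4]
gripper_width: 18.5
```

```bash
python3 - <<'E'
from place import *
s=log();print(s['time_s'],s['tcp_pos'],s['ee_rot'],s['joint_pos'].round(3),s['contact_force'],s['gripper_width'])
p=snap('wrist','w11');p=snap('side','s11');im=p['pixels'];cv2.imwrite('pics/s11c.png',cv2.resize(im[150:350,100:360],None,fx=3,fy=3))
plan(tcp(46,95),R,2)
E
```

```text
11.05 [459.119 128.398 125.376] [[ 0.975 -0.012  0.221]
 [-0.01  -1.    -0.008]
 [ 0.221  0.006 -0.975]] [ 0.29   0.354  2.16  -0.175  0.421  2.025] [-1.244 -0.758 -1.364] 18.50240816598716
dist 23.590250159404146 ang 0.873929094579146
[0.13, -0.42, 0.0] [0.66, -0.53, -0.83]
[0.13, -0.42, 0.0] [0.65, -0.53, -0.83]
```

View pics/w11.png

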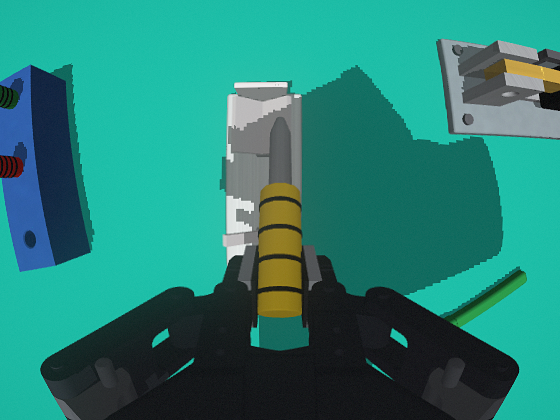

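View pics/s11c.png

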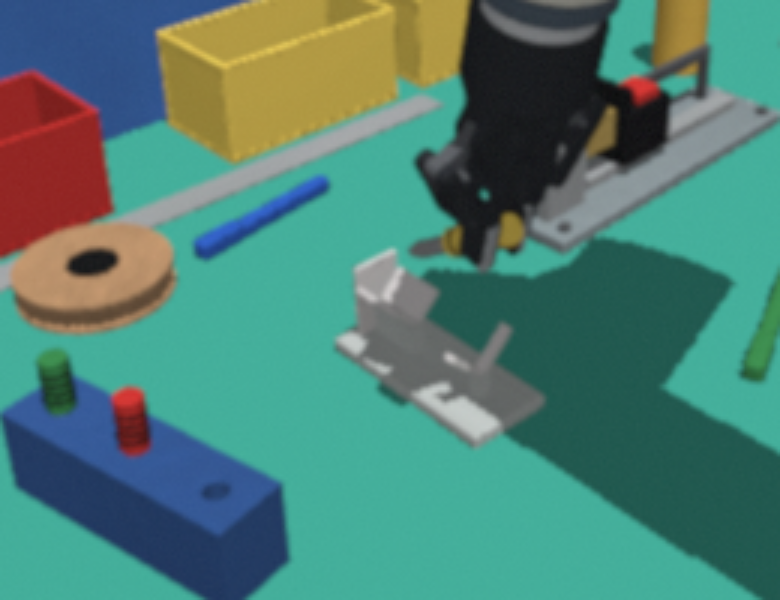

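```bash
python3 - <<'E'
import cv2
im=cv2.imread('pics/w11.png');cv2.imwrite('pics/w11c.png',cv2.resize(im[70:270,205:320],None,fx=3,fy=3,interpolation=cv2.INTER_CUBIC))
E
```

```text
(no output)
```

View pics/w11c.png

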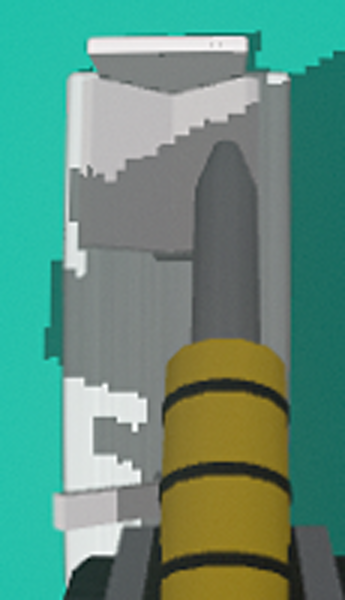

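```bash
python3 - <<'E'
from place import *
np.set_printoptions(precision=1,suppress=True)
p=bot.get_image('wrist');p['state']=bot.state()
F=lambda x,y:(205+x/3-.33,70+y/3-.33)
for n,q,z in [('apex far x=O+56,y=O',(172,93),35.5),('wall in L x=O+58',(90,52),64),('wall in R',(248,50),64),('V near-left x=O+18,y=O+20',(78,247),52.5),('V far left',(77,84),52.5),('endV left nearface x=O-45,y=O+24.5',(55,528),53),('endV',(55,497),53),('base FL x=O+70',(70,73),10),('base FR',(290,73),10),('base right',(291,300),10),('nose px->(est nose z)',(226,143),p['state']['tcp_pos'][2]+(p['state']['ee_rot']@n)[2])]: print(n,atz(p,F(*q),z))
s=p['state'];print('nose',s['tcp_pos']+s['ee_rot']@n)
E
```

```text
apex far x=O+56,y=O [566.5 141.7  35.5]
wall in L x=O+58 [568.7 157.9  64. ]
wall in R [568.4 124.1  64. ]
V near-left x=O+18,y=O+20 [527.5 161.9  52.5]
V far left [564.8 162.3  52.5]
endV left nearface x=O-45,y=O+24.5 [465.  168.2  53. ]
endV [472.1 168.   53. ]
base FL x=O+70 [580.  170.5  10. ]
base FR [578.7 111.2  10. ]
base right [517.1 112.   10. ]
nose px->(est nose z) [544.8 129.2  78.2]Traceback (most recent call last):
  File "<stdin>", line 6, in <module>
numpy._core._exceptions._UFuncNoLoopError: ufunc 'matmul' did not contain a loop with signature matching types (dtype('float64'), dtype('<U21')) -> None
```

```bash
python3 - <<'E'
from place import *
plan([470,140.6,122],R,3)
plan([470,140.6,90],R,4,start=(np.array([470,140.6,122]),R))
E
```

```text
dist 12.376734724197886 ang 0.9901596915352454
[0.07, -0.32, 0.01] [0.14, -0.31, 0.23]
[0.07, -0.32, 0.01] [0.14, -0.31, 0.23]
[0.07, -0.32, 0.01] [0.14, -0.31, 0.23]
dist 32.0 ang 0.0
[0.0, 0.0, 0.0] [-0.17, 0.0, 0.78]
[0.0, 0.0, 0.0] [-0.17, 0.0, 0.78]
[0.0, 0.0, 0.0] [-0.17, 0.0, 0.78]
[0.0, 0.0, 0.0] [-0.17, 0.0, 0.78]
```

Request:
{"method": "apply_moves", "body": {
  "increments": [
    {"rotation": [0, -0.3, 0], "linear": [0.15, -0.3, 0.2], "claw": 1.5},
    {"rotation": [0, -0.3, 0], "linear": [0.15, -0.3, 0.2], "claw": 1.5},
    {"rotation": [0, -0.3, 0], "linear": [0.15, -0.3, 0.2], "claw": 1.5},
    {"rotation": [0, 0, 0], "linear": [0, 0, 0], "claw": 1.5},
    {"rotation": [0, 0, 0], "linear": [0, 0, 0], "claw": 1.5}
  ]
}}

```text
time_s: 11.62
tcp_pos: [475.5, 144.7, 123.2]
ee_rot: [[0.978, -0.008, 0.209], [-0.007, -1.0, -0.004], [0.209, 0.002, -0.978]]
contact_force: [0.2, 0.0, 0.4]
gripper_width: 18.5
```

```bash
python3 - <<'E'
from place import *
s=log();print(s['time_s'],s['tcp_pos'],s['ee_rot'],s['contact_force'],s['tcp_pos']+s['ee_rot']@n)
p=snap('wrist','w12');cv2.imwrite('pics/w12c.png',cv2.resize(p['pixels'][70:270,205:320],None,fx=3,fy=3,interpolation=cv2.INTER_CUBIC))
plan([470,140.6,122],R,1)
E
```

```text
11.6167 [475.479 144.715 123.222] [[ 0.978 -0.008  0.209]
 [-0.007 -1.    -0.004]
 [ 0.209  0.002 -0.978]] [0.178 0.041 0.363] [555.66  143.769  72.339]
dist 7.0291788250228056 ang 0.1875253708340968
[0.1, -0.07, 0.15] [-0.57, 0.41, 0.01]
```

View pics/w12c.png

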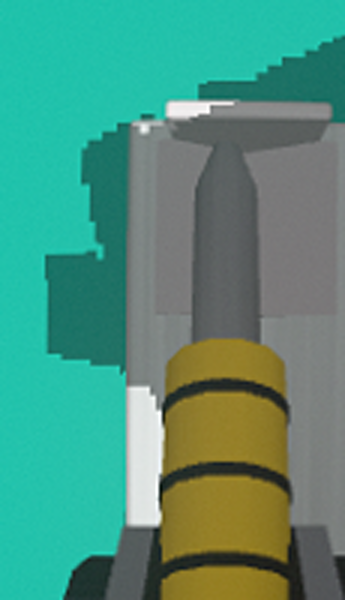

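Request:
{"method": "apply_moves", "body": {
  "increments": [
    {"rotation": [0, 0, 0], "linear": [-0.35, 0.35, 0.5], "claw": 1.5},
    {"rotation": [0, 0, 0], "linear": [-0.2, 0, 0.5], "claw": 1.5},
    {"rotation": [0, 0, 0], "linear": [0, 0, 0], "claw": 1.5},
    {"rotation": [0, 0, 0], "linear": [0, 0, 0], "claw": 1.5}
  ]
}}

```text
time_s: 12.0
tcp_pos: [471.5, 140.9, 111.1]
ee_rot: [[0.978, -0.007, 0.208], [-0.007, -1.0, -0.004], [0.208, 0.002, -0.978]]
contact_force: [-0.8, 0.6, -1.3]
gripper_width: 18.3
```

```bash
python3 - <<'E'
from place import *
s=log();print(s['time_s'],s['tcp_pos'],s['ee_rot'],s['contact_force'],s['tcp_pos']+s['ee_rot']@n)
p=snap('wrist','w13');cv2.imwrite('pics/w13c.png',cv2.resize(p['pixels'][70:270,205:320],None,fx=3,fy=3,interpolation=cv2.INTER_CUBIC))
plan([470,140.6,122],R,1)
E
```

```text
12.0 [471.495 140.9   111.137] [[ 0.978 -0.007  0.208]
 [-0.007 -1.    -0.004]
 [ 0.208  0.002 -0.978]] [-0.781  0.624 -1.345] [551.663 139.984  60.232]
dist 10.964947778140928 ang 0.2034524377652949
[0.11, -0.02, 0.17] [0.09, 0.03, -1.09]
```

View pics/w13c.png

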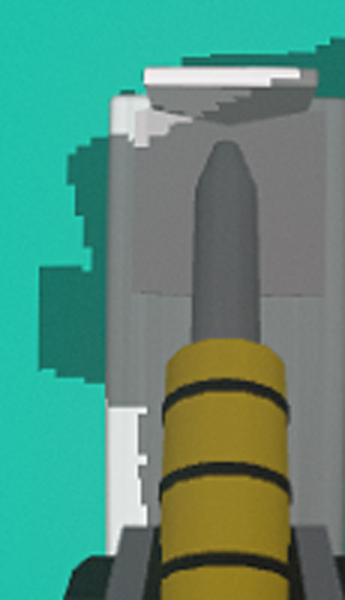

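Request:
{"method": "apply_moves", "body": {
  "increments": [
    {"rotation": [0, 0, 0], "linear": [-0.13, 0, 0.6], "claw": 1.5},
    {"rotation": [0, 0, 0], "linear": [-0.13, 0, 0.6], "claw": 1.5},
    {"rotation": [0, 0, 0], "linear": [0, 0, 0], "claw": 1.5}
  ]
}}

```text
time_s: 12.3
tcp_pos: [471.5, 140.7, 98.1]
ee_rot: [[0.978, -0.008, 0.209], [-0.007, -1.0, -0.004], [0.209, 0.002, -0.978]]
contact_force: [0.3, 0.1, -0.8]
gripper_width: 17.9
```

Request:
{"method": "apply_moves", "body": {
  "increments": [
    {"rotation": [0, 0, 0], "linear": [-0.06, 0, 0.28], "claw": 1.5},
    {"rotation": [0, 0, 0], "linear": [0, 0, 0], "claw": 1.5}
  ]
}}

```text
time_s: 12.47
tcp_pos: [471.3, 140.6, 94.4]
ee_rot: [[0.978, -0.008, 0.208], [-0.007, -1.0, -0.004], [0.208, 0.002, -0.978]]
contact_force: [0.6, 1.0, -1.1]
gripper_width: 18.7
```

Request:
{"method": "apply_moves", "body": {
  "increments": [
    {"rotation": [0, 0, 0], "linear": [-0.05, 0, 0.2], "claw": 1.5},
    {"rotation": [0, 0, 0], "linear": [0, 0, 0], "claw": 1.5}
  ]
}}

```text
time_s: 12.63
tcp_pos: [471.2, 140.6, 92.0]
ee_rot: [[0.978, -0.008, 0.208], [-0.007, -1.0, -0.004], [0.208, 0.003, -0.978]]
contact_force: [-0.0, -0.1, -0.6]
gripper_width: 18.2
```

```bash
python3 - <<'E'
from place import *
s=log();print(s['time_s'],s['tcp_pos'],s['contact_force'],s['tcp_pos']+s['ee_rot']@n)
p=snap('wrist','w14');p=snap('side','s14');cv2.imwrite('pics/s14c.png',cv2.resize(p['pixels'][190:320,180:330],None,fx=5,fy=4.6,interpolation=cv2.INTER_CUBIC))
E
```

```text
12.6333 [471.216 140.582  91.996] [-0.033 -0.062 -0.57 ] [551.364 139.622  41.06 ]
```

View pics/w14.png

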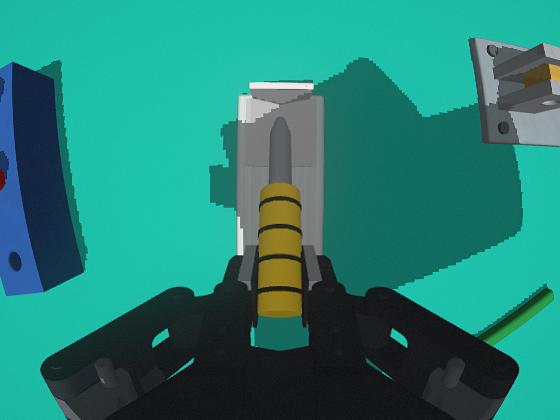

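View pics/s14c.png

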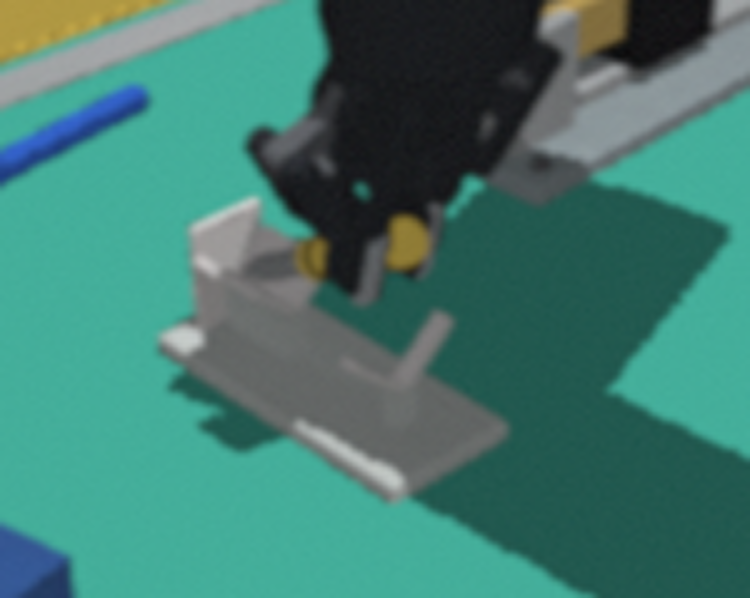

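Request:
{"method": "apply_moves", "body": {
  "increments": [
    {"rotation": [0, 0, 0], "linear": [-0.05, 0, 0.25], "claw": 1.5},
    {"rotation": [0, 0, 0], "linear": [0, 0, 0], "claw": 1.5}
  ]
}}

```text
time_s: 12.9
tcp_pos: [471.8, 140.8, 90.0]
ee_rot: [[0.978, -0.008, 0.21], [-0.007, -1.0, -0.004], [0.21, 0.002, -0.978]]
contact_force: [-0.3, -0.4, -0.1]
gripper_width: 18.5
```

Request:
{"method": "apply_moves", "body": {
  "increments": [
    {"rotation": [0, 0, 0], "linear": [-0.05, 0, 0.25], "claw": 1.5},
    {"rotation": [0, 0, 0], "linear": [0, 0, 0], "claw": 1.5}
  ]
}}

```text
time_s: 13.07
tcp_pos: [472.2, 140.7, 87.8]
ee_rot: [[0.978, -0.008, 0.211], [-0.008, -1.0, -0.004], [0.211, 0.002, -0.978]]
contact_force: [-0.6, -2.5, 4.3]
gripper_width: 18.5
```

Request:
{"method": "apply_moves", "body": {
  "increments": [
    {"rotation": [0, 0, 0], "linear": [0, 0, 0], "claw": 4.5},
    {"rotation": [0, 0, 0], "linear": [0, 0, 0], "claw": 4.5},
    {"rotation": [0, 0, 0], "linear": [0, 0, 0], "claw": 4.5},
    {"rotation": [0, 0, 0], "linear": [0, 0, 0], "claw": 4.5},
    {"rotation": [0, 0, 0], "linear": [0, 0, 0], "claw": 4.5},
    {"rotation": [0, 0, 0], "linear": [0, 0, 0], "claw": 4.5}
  ]
}}

```text
time_s: 13.57
tcp_pos: [472.7, 141.0, 87.9]
ee_rot: [[0.977, -0.008, 0.211], [-0.007, -1.0, -0.003], [0.211, 0.001, -0.977]]
contact_force: [-0.5, 0.7, -0.1]
gripper_width: 45.2
```

```bash
python3 - <<'E'
from place import *
s=log();print(s['time_s'],s['tcp_pos'],s['contact_force'],s['gripper_width'])
p=snap('wrist','w15');p=snap('side','s15');cv2.imwrite('pics/s15c.png',cv2.resize(p['pixels'][190:320,180:330],None,fx=5,fy=4.6,interpolation=cv2.INTER_CUBIC))
E
```

```text
13.5667 [472.669 140.99   87.85 ] [-0.507  0.697 -0.128] 45.23422144009599
```

View pics/w15.png

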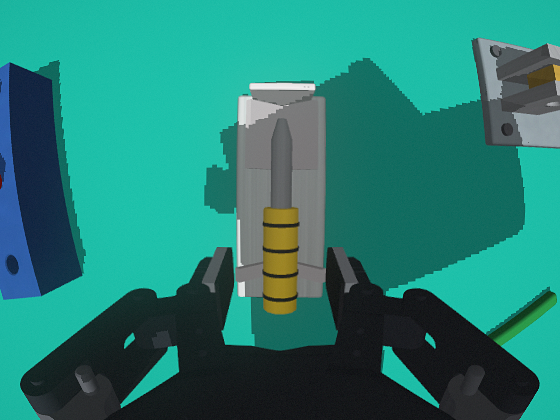

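View pics/s15c.png

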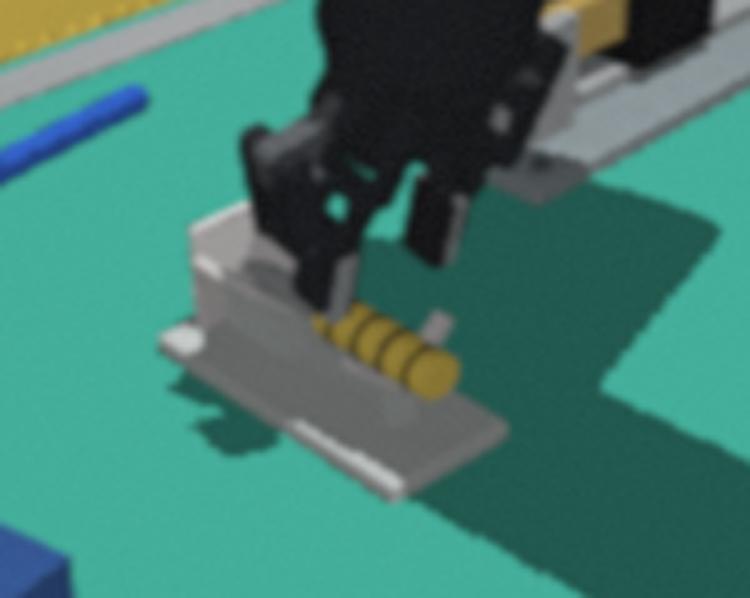

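```bash
python3 - <<'E'
from place import *
np.set_printoptions(precision=1,suppress=True)
p=bot.get_image('wrist');p['state']=bot.state()
for nm,q,z in [('nose',(281.5,118),44),('shoulder front',(281,207),54),('shoulder L',(264,209),44),('shoulder R',(299,209),44),('end L',(262.5,306),44),('end R',(297.5,306),44),('end low',(280,313),34),('apex',(282,104),35.5),('wallL',(249,90),64),('wallR',(315,89),64)]: print(nm,atz(p,q,z))
E
```

```text
nose [550.8 138.5  44. ]
shoulder front [501.4 139.3  54. ]
shoulder L [499.5 148.7  44. ]
shoulder R [499.3 129.1  44. ]
end L [441.6 150.6  44. ]
end R [441.4 129.9  44. ]
end low [432.7 140.3  34. ]
apex [561.  138.   35.5]
wallL [561.9 155.1  64. ]
wallR [562.3 121.5  64. ]
```

```bash
python3 - <<'E'
from place import *
plan([484,140,88],Rt(-0.01,0),3)
E
```

```text
dist 11.407667362154777 ang 12.20620938379057
[0.02, -4.07, 0.05] [0.37, 0.03, 0.08]
[0.02, -4.07, 0.05] [0.38, 0.03, 0.05]
[0.02, -4.07, 0.05] [0.38, 0.03, 0.02]
```

Request:
{"method": "apply_moves", "body": {
  "increments": [
    {"rotation": [0, -4.07, 0], "linear": [0.35, 0, 0], "claw": 6},
    {"rotation": [0, -4.07, 0], "linear": [0.35, 0, 0], "claw": 6},
    {"rotation": [0, -4.0, 0], "linear": [0.3, 0, 0], "claw": 6},
    {"rotation": [0, 0, 0], "linear": [0, 0, 0], "claw": 6},
    {"rotation": [0, 0, 0], "linear": [0, 0, 0], "claw": 6}
  ]
}}

```text
time_s: 14.13
tcp_pos: [480.9, 141.1, 89.0]
ee_rot: [[1.0, -0.006, -0.009], [-0.006, -1.0, -0.0], [-0.009, 0.0, -1.0]]
contact_force: [0.0, -0.5, -0.4]
gripper_width: 60.0
```

```bash
python3 - <<'E'
from place import *
s=log();print(s['time_s'],s['tcp_pos'],s['ee_rot'],s['contact_force'])
p=snap('wrist','w16');plan([484,140,43],Rt(-0.01,0),5)
E
```

```text
14.1333 [480.905 141.128  89.024] [[ 1.    -0.006 -0.009]
 [-0.006 -1.    -0.   ]
 [-0.009  0.    -1.   ]] [ 0.02  -0.473 -0.44 ]
dist 46.188443134377515 ang 0.5169592955136552
[0.0, 0.09, 0.04] [0.07, 0.02, 0.92]
[0.0, 0.09, 0.04] [0.07, 0.02, 0.92]
[0.0, 0.09, 0.04] [0.07, 0.02, 0.92]
[0.0, 0.09, 0.04] [0.06, 0.02, 0.92]
[0.0, 0.09, 0.04] [0.06, 0.02, 0.92]
```

View pics/w16.png

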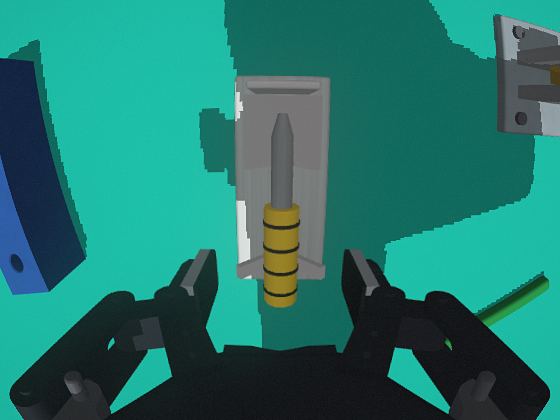

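```bash
python3 - <<'E'
from place import *
np.set_printoptions(precision=1,suppress=True)
p=bot.get_image('wrist');p['state']=bot.state()
print(p['state']['tcp_pos'])
for nm,q,z in [('nose',(282.5,113),44),('shoulder L',(264.5,206),44),('shoulder R',(299.5,206),44),('end L',(262.5,299),44),('end R',(297,299),44),('endV rear',(238,278),53),('endV front',(240,266),53),('V near L',(245,170),52.5),('wall in L',(248,92),64)]: print(nm,atz(p,q,z))
E
```

```text
[480.2 141.1  89. ]
nose [549.8 138.5  44. ]
shoulder L [499.7 148.6  44. ]
shoulder R [499.5 129.4  44. ]
end L [439.4 151.3  44. ]
end R [439.2 129.9  44. ]
endV rear [459.6 164.3  53. ]
endV front [467.4 162.7  53. ]
V near L [521.4 157.7  52.5]
wall in L [560.1 154.3  64. ]
```

Request:
{"method": "apply_moves", "body": {
  "increments": [
    {"rotation": [0, 0.3, 0], "linear": [0.15, 0.1, 0.9], "claw": 6},
    {"rotation": [0, 0.2, 0], "linear": [0.1, 0.05, 0.9], "claw": 6},
    {"rotation": [0, 0, 0], "linear": [0, 0, 0.9], "claw": 6},
    {"rotation": [0, 0, 0], "linear": [0, 0, 0.9], "claw": 6},
    {"rotation": [0, 0, 0], "linear": [0, 0, 0.5], "claw": 6},
    {"rotation": [0, 0, 0], "linear": [0, 0, 0], "claw": 6}
  ]
}}

```text
time_s: 14.73
tcp_pos: [478.5, 139.2, 44.6]
ee_rot: [[1.0, -0.004, 0.001], [-0.004, -1.0, -0.002], [0.001, 0.002, -1.0]]
contact_force: [-0.3, -0.1, 0.1]
gripper_width: 60.3
```

```bash
python3 - <<'E'
from place import *
s=log();print(s['time_s'],s['tcp_pos'],s['ee_rot'],s['contact_force'])
p=snap('wrist','w17');plan([482.5,139.6,43],Rt(-0.01,0),1)
E
```

```text
14.7333 [478.532 139.214  44.562] [[ 1.    -0.004  0.001]
 [-0.004 -1.    -0.002]
 [ 0.001  0.002 -1.   ]] [-0.311 -0.12   0.097]
dist 4.348058584227551 ang 0.34959815355610113
[0.11, -0.08, 0.32] [0.39, -0.04, 0.19]
```

View pics/w17.png

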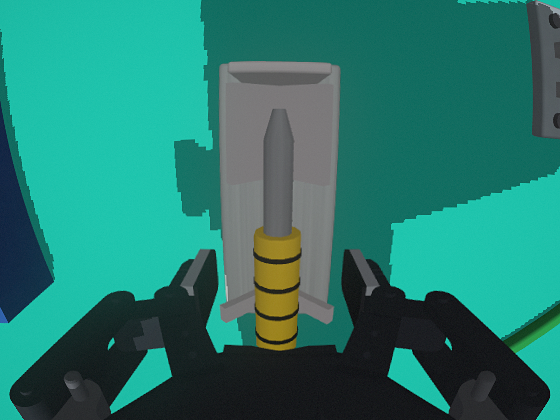

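Request:
{"method": "apply_moves", "body": {
  "increments": [
    {"rotation": [0, 0, 0.2], "linear": [0.45, 0, 0.15], "claw": 6},
    {"rotation": [0, 0, 0], "linear": [0, 0, 0], "claw": 6},
    {"rotation": [0, 0, 0], "linear": [0, 0, 0], "claw": 1.5},
    {"rotation": [0, 0, 0], "linear": [0, 0, 0], "claw": 1.5},
    {"rotation": [0, 0, 0], "linear": [0, 0, 0], "claw": 1.5},
    {"rotation": [0, 0, 0], "linear": [0, 0, 0], "claw": 1.5},
    {"rotation": [0, 0, 0], "linear": [0, 0, 0], "claw": 1.5}
  ],
  "force": 80
}}

```text
time_s: 15.37
tcp_pos: [484.7, 140.3, 44.6]
ee_rot: [[1.0, -0.009, 0.004], [-0.009, -1.0, -0.0], [0.004, 0.0, -1.0]]
contact_force: [0.8, -0.1, -1.7]
gripper_width: 17.8
```

```bash
python3 - <<'E'
from place import *
s=log();print(s['time_s'],s['tcp_pos'],s['ee_rot'],s['contact_force'],s['gripper_width'])
p=snap('wrist','w18')
E
```

```text
15.3667 [484.684 140.332  44.584] [[ 1.    -0.009  0.004]
 [-0.009 -1.    -0.   ]
 [ 0.004  0.    -1.   ]] [ 0.771 -0.065 -1.653] 17.765064690608234
```

View pics/w18.png

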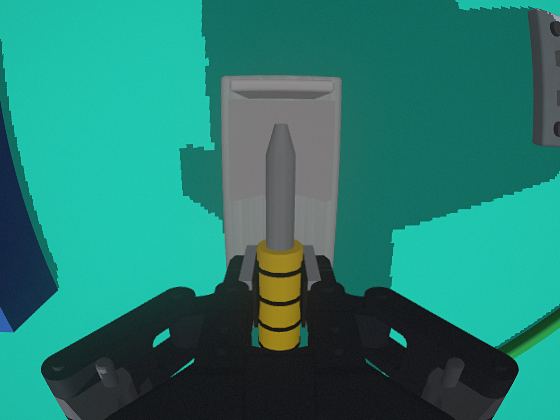

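```bash
python3 - <<'E'
from place import *
a=np.array([484,140,105]);R1=Rt(0.042)
b=np.array([474,-62.5,85])
plan(b,R1,8,start=(a,Rt(-0.009)))
import ik
q=bot.state()['joint_pos']
for x in (474,545): print(ik.ik(np.array([x,-60,56]),R1,q))
E
```

```text
dist 203.73082731879336 ang 2.9220847551671985
[0.0, 0.0, -0.37] [-0.1, 2.53, 0.25]
[0.0, 0.0, -0.37] [-0.12, 2.53, 0.25]
[0.0, 0.0, -0.37] [-0.13, 2.53, 0.25]
[0.0, 0.0, -0.37] [-0.15, 2.53, 0.25]
[0.0, 0.0, -0.37] [-0.17, 2.53, 0.25]
[0.0, 0.0, -0.37] [-0.18, 2.53, 0.25]
[0.0, 0.0, -0.37] [-0.2, 2.53, 0.25]
[0.0, 0.0, -0.37] [-0.22, 2.53, 0.25]
(array([-0.151,  0.544,  2.05 , -0.   ,  0.548,  1.378]), np.float64(6.040323796696612e-12))
(array([-0.131,  0.606,  1.896,  0.   ,  0.64 ,  1.397]), np.float64(1.1368683772161603e-15))
```

Request:
{"method": "apply_moves", "body": {
  "increments": [
    {"rotation": [0, 0, 0], "linear": [0, 0, -0.8], "claw": 1.5},
    {"rotation": [0, 0, 0], "linear": [0, 0, -1.6], "claw": 1.5},
    {"rotation": [0, 0, 0], "linear": [0, 0, -1.8], "claw": 1.5},
    {"rotation": [0, 0, 0], "linear": [0, 0, -1.0], "claw": 1.5},
    {"rotation": [0, 0, -0.37], "linear": [-0.1, 1.5, 0], "claw": 1.5},
    {"rotation": [0, 0, -0.37], "linear": [-0.12, 2.5, 0.2], "claw": 1.5},
    {"rotation": [0, 0, -0.37], "linear": [-0.13, 2.5, 0.2], "claw": 1.5},
    {"rotation": [0, 0, -0.37], "linear": [-0.15, 2.5, 0.2], "claw": 1.5},
    {"rotation": [0, 0, -0.37], "linear": [-0.17, 2.5, 0.2], "claw": 1.5},
    {"rotation": [0, 0, -0.37], "linear": [-0.18, 2.5, 0.2], "claw": 1.5},
    {"rotation": [0, 0, -0.37], "linear": [-0.2, 2.5, 0.2], "claw": 1.5},
    {"rotation": [0, 0, -0.37], "linear": [-0.2, 1.8, 0.2], "claw": 1.5},
    {"rotation": [0, 0, 0], "linear": [0, 0, 0], "claw": 1.5},
    {"rotation": [0, 0, 0], "linear": [0, 0, 0], "claw": 1.5}
  ]
}}

```text
time_s: 16.58
tcp_pos: [476.7, -51.0, 91.0]
ee_rot: [[0.999, 0.048, 0.012], [0.048, -0.999, -0.001], [0.012, 0.002, -1.0]]
contact_force: [0.0, -0.3, -0.8]
gripper_width: 17.7
```

```bash
python3 - <<'E'
from place import *
s=log();print(s['time_s'],s['tcp_pos'],s['ee_rot'],s['contact_force'],s['gripper_width'])
p=snap('wrist','w19');p=snap('side','s19');plan([475,-62.5,56],Rt(0.042),2)
E
```

```text
16.5833 [476.651 -50.977  90.991] [[ 0.999  0.048  0.012]
 [ 0.048 -0.999 -0.001]
 [ 0.012  0.002 -1.   ]] [ 0.033 -0.295 -0.805] 17.7358922038281
dist 37.16181579893471 ang 0.8436185841894814
[0.05, -0.35, 0.23] [-0.14, 0.61, 1.75]
[0.05, -0.35, 0.23] [-0.13, 0.62, 1.75]
```

View pics/w19.png

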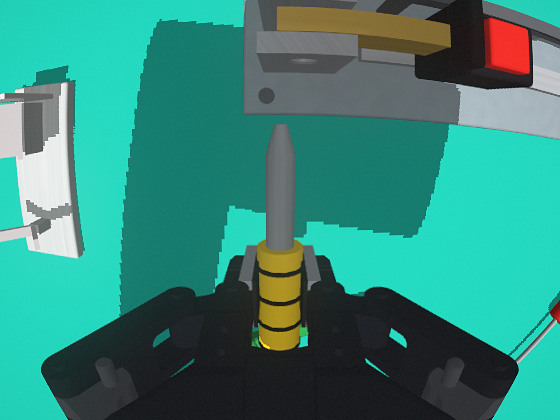

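Request:
{"method": "apply_moves", "body": {
  "increments": [
    {"rotation": [0, -0.4, 0.2], "linear": [-0.1, 0.5, 1.2], "claw": 1.5},
    {"rotation": [0, -0.3, 0.1], "linear": [-0.1, 0.4, 1.1], "claw": 1.5},
    {"rotation": [0, 0, 0], "linear": [0, 0, 0.7], "claw": 1.5},
    {"rotation": [0, 0, 0], "linear": [0, 0, 0], "claw": 1.5},
    {"rotation": [0, 0, 0], "linear": [0, 0, 0], "claw": 1.5}
  ]
}}

```text
time_s: 17.1
tcp_pos: [476.3, -55.8, 60.1]
ee_rot: [[0.999, 0.049, 0.001], [0.049, -0.999, -0.002], [0.001, 0.002, -1.0]]
contact_force: [1.1, -0.2, -1.3]
gripper_width: 17.4
```

```bash
python3 - <<'E'
from place import *
s=log();print(s['time_s'],s['tcp_pos'],s['ee_rot'],s['contact_force'],s['gripper_width'])
p=snap('wrist','w20');cv2.imwrite('pics/w20c.png',cv2.resize(p['pixels'][0:160,200:420],None,fx=3.6,fy=3.6,interpolation=cv2.INTER_CUBIC))
p=snap('side','s20');cv2.imwrite('pics/s20c.png',cv2.resize(p['pixels'][160:250,220:350],None,fx=6,fy=6,interpolation=cv2.INTER_CUBIC))
plan([475,-62.5,56],Rt(0.042),1)
E
```

```text
17.1 [476.297 -55.796  60.082] [[ 0.999  0.049  0.001]
 [ 0.049 -0.999 -0.002]
 [ 0.001  0.002 -1.   ]] [ 1.126 -0.177 -1.324] 17.384906961954655
dist 8.048121552941705 ang 0.4324221610946072
[0.1, -0.08, 0.41] [-0.17, 0.65, 0.44]
```

View pics/w20c.png

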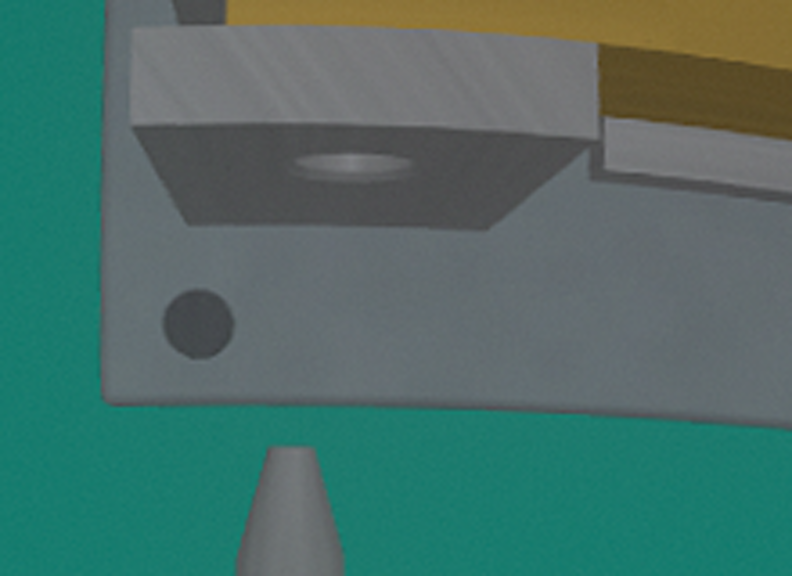

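View pics/s20c.png

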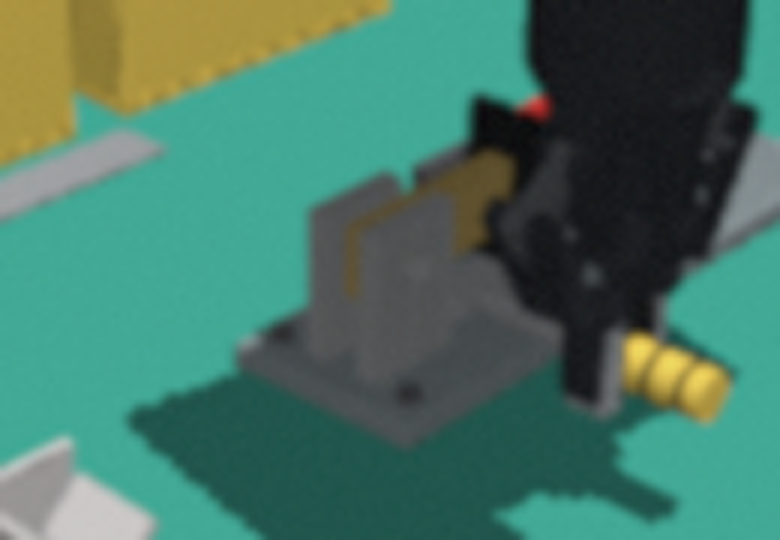

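```bash
python3 - <<'E'
from place import *
np.set_printoptions(precision=1,suppress=True)
p=bot.get_image('wrist');p['state']=bot.state();s=p['state'];print(s['tcp_pos'])
F=lambda x,y:(200+x/3.6-.36,y/3.6-.36)
for nm,q,z in [('hole',(353,166),55),('hole L',(294,164),55),('hole R',(413,166),55),('top L',(132,126),76),('top R',(600,141),76),('bot L',(188,226),12),('bot R',(488,231),12),('plate corner',(104,404),12),('plate R',(790,428),12),('nose',(291,447),59.5)]: print(nm,atz(p,F(*q),z))
print(proj(p,s['tcp_pos']+s['ee_rot']@[66,0,.6]), F(291,447))
E
```

```text
[476.5 -56.   60.6]
hole [574.6 -59.1  55. ]
hole L [574.5 -52.6  55. ]
hole R [575.1 -65.7  55. ]
top L [573.4 -37.3  76. ]
top R [575.1 -81.5  76. ]
bot L [573.3 -37.5  12. ]
bot R [575.3 -81.6  12. ]
plate corner [546.2 -26.1  12. ]
plate R [ 550.4 -132.1   12. ]
nose [542.5 -53.8  59.5]
[278.  123.7] (280.4733333333333, 123.80666666666666)
```

```bash
python3 - <<'E'
from place import *
plan([477,-62.2,55.6],Rt(0.04),2)
E
```

```text
dist 7.96774341554536 ang 0.5424667533743011
[0.05, -0.05, 0.26] [0.01, 0.31, 0.25]
[0.05, -0.05, 0.26] [0.01, 0.31, 0.25]
```

Request:
{"method": "apply_moves", "body": {
  "increments": [
    {"rotation": [0, 0, 0.25], "linear": [0, 0.3, 0.25], "claw": 1.5},
    {"rotation": [0, 0, 0.2], "linear": [0, 0.2, 0.15], "claw": 1.5},
    {"rotation": [0, 0, 0], "linear": [0, 0, 0], "claw": 1.5},
    {"rotation": [0, 0, 0], "linear": [0, 0, 0], "claw": 1.5},
    {"rotation": [0, 0, 0], "linear": [0, 0, 0], "claw": 1.5}
  ]
}}

```text
time_s: 17.67
tcp_pos: [477.6, -61.5, 57.3]
ee_rot: [[0.999, 0.04, 0.004], [0.04, -0.999, -0.002], [0.004, 0.002, -1.0]]
contact_force: [-0.1, 0.0, 0.3]
gripper_width: 17.7
```

```bash
python3 - <<'E'
from place import *
s=log();print(s['time_s'],s['tcp_pos'],s['ee_rot'],s['contact_force'],s['gripper_width'])
p=snap('wrist','w21');cv2.imwrite('pics/w21c.png',cv2.resize(p['pixels'][0:300,200:420],None,fx=2,fy=2,interpolation=cv2.INTER_CUBIC))
p=snap('side','s21');cv2.imwrite('pics/s21c.png',cv2.resize(p['pixels'][160:250,220:350],None,fx=6,fy=6,interpolation=cv2.INTER_CUBIC))
plan([477,-62.2,55.6],Rt(0.04),1)
E
```

```text
17.6667 [477.634 -61.529  57.345] [[ 0.999  0.04   0.004]
 [ 0.04  -0.999 -0.002]
 [ 0.004  0.002 -1.   ]] [-0.06   0.     0.294] 17.69365180569967
dist 2.0044444143413473 ang 0.27139680280800715
[0.13, -0.24, 0.03] [-0.07, 0.07, 0.18]
```

View pics/w21c.png

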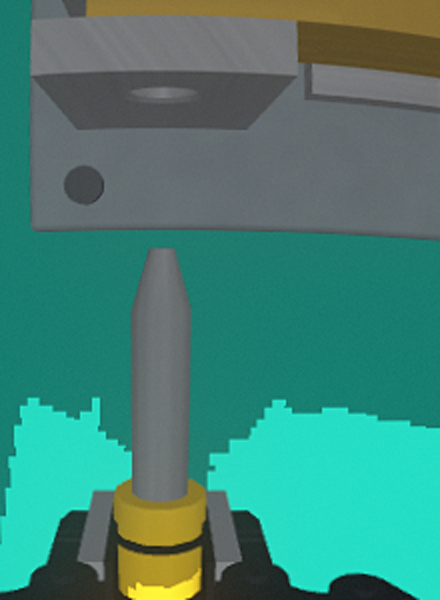

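View pics/s21c.png

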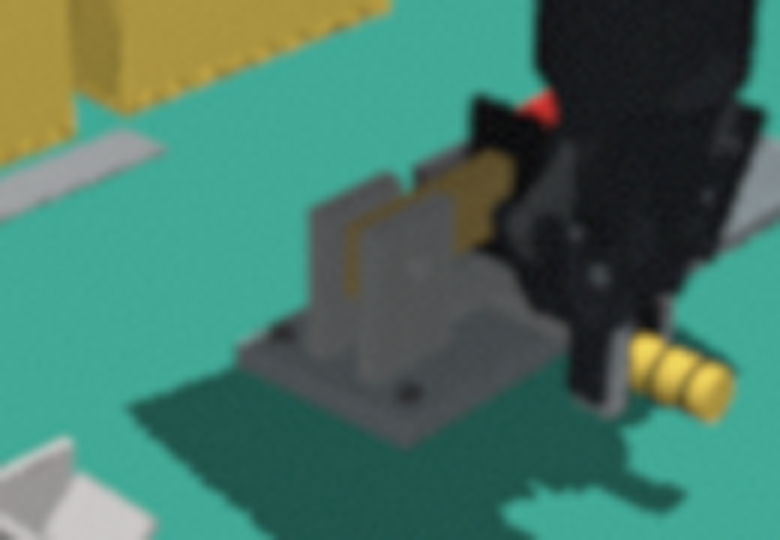

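```bash
python3 - <<'E'
from place import *
np.set_printoptions(precision=1,suppress=True)
p=bot.get_image('wrist');p['state']=bot.state();s=p['state'];print(s['tcp_pos'],s['ee_rot'][2])
F=lambda x,y:(200+x/2-.25,y/2-.25)
for nm,q,z in [('hole',(163.5,94),55),('top L',(32,74),76),('top R',(297,76),76),('bot L',(79,128),12),('bot R',(246,128),12),('nose',(161.5,250),s['tcp_pos'][2]-.6),('shL',(113,491),s['tcp_pos'][2]-.6),('shR',(207,489),s['tcp_pos'][2]-.6)]: print(nm,atz(p,F(*q),z))
E
```

```text
[477.6 -61.4  57.3] [ 0.  0. -1.]
hole [574.3 -58.9  55. ]
top L [573.2 -37.2  76. ]
top R [574.8 -80.7  76. ]
bot L [573.4 -37.4  12. ]
bot R [575.2 -80.7  12. ]
nose [543.2 -59.8  56.7]
shL [492.9 -51.5  56.7]
shR [494.1 -71.4  56.7]
```

Request:
{"method": "apply_moves", "body": {
  "increments": [
    {"rotation": [0, -0.2, 0], "linear": [0.5, 0.05, 0.17], "claw": 1.5},
    {"rotation": [0, 0, 0], "linear": [1.0, 0, 0], "claw": 1.5},
    {"rotation": [0, 0, 0], "linear": [0.8, 0, 0], "claw": 1.5},
    {"rotation": [0, 0, 0], "linear": [0, 0, 0], "claw": 1.5},
    {"rotation": [0, 0, 0], "linear": [0, 0, 0], "claw": 1.5}
  ]
}}

```text
time_s: 18.23
tcp_pos: [504.0, -61.0, 55.7]
ee_rot: [[0.999, 0.041, 0.002], [0.041, -0.999, -0.002], [0.001, 0.002, -1.0]]
contact_force: [-0.5, 0.4, -1.3]
gripper_width: 17.5
```

```bash
python3 - <<'E'
from place import *
s=log();print(s['time_s'],s['tcp_pos'],s['ee_rot'],s['contact_force'],s['gripper_width'])
p=snap('wrist','w22');cv2.imwrite('pics/w22c.png',cv2.resize(p['pixels'][0:300,200:420],None,fx=2,fy=2,interpolation=cv2.INTER_CUBIC))
p=snap('side','s22');cv2.imwrite('pics/s22c.png',cv2.resize(p['pixels'][160:250,220:350],None,fx=6,fy=6,interpolation=cv2.INTER_CUBIC))
E
```

```text
18.2333 [504.018 -60.96   55.656] [[ 0.999  0.041  0.002]
 [ 0.041 -0.999 -0.002]
 [ 0.001  0.002 -1.   ]] [-0.523  0.403 -1.253] 17.480100072033046
```

View pics/w22c.png

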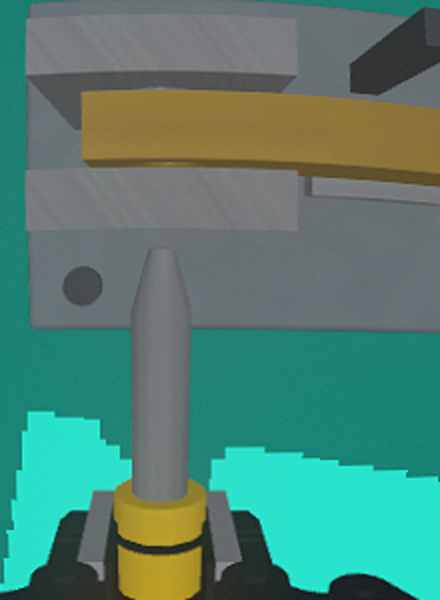

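View pics/s22c.png

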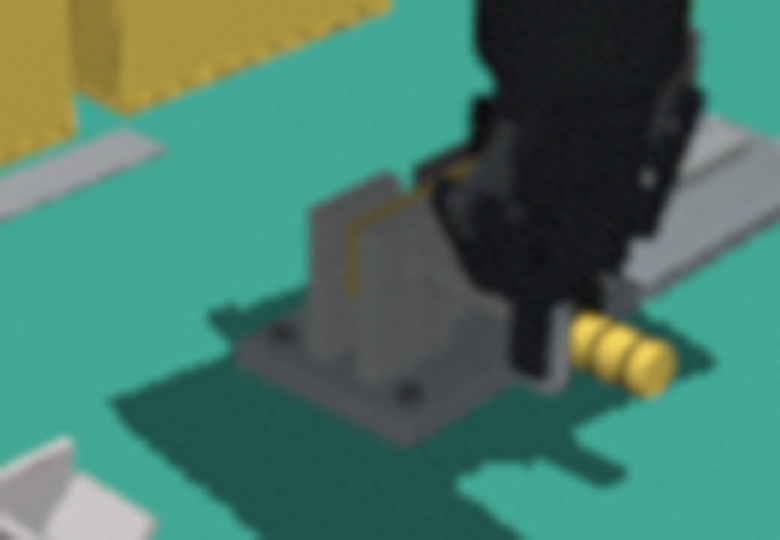

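Request:
{"method": "apply_moves", "body": {
  "increments": [
    {"rotation": [0, 0, 0], "linear": [0.5, 0, 0], "claw": 1.5},
    {"rotation": [0, 0, 0], "linear": [0.5, 0, 0], "claw": 1.5},
    {"rotation": [0, 0, 0], "linear": [0, 0, 0], "claw": 1.5}
  ]
}}

```text
time_s: 18.58
tcp_pos: [513.6, -60.4, 55.6]
ee_rot: [[0.999, 0.041, 0.0], [0.041, -0.999, -0.002], [0.0, 0.002, -1.0]]
contact_force: [0.0, 0.3, 0.0]
gripper_width: 17.5
```

Request:
{"method": "apply_moves", "body": {
  "increments": [
    {"rotation": [0, 0, 0], "linear": [0.5, 0, 0], "claw": 1.5},
    {"rotation": [0, 0, 0], "linear": [0.5, 0, 0], "claw": 1.5},
    {"rotation": [0, 0, 0], "linear": [0, 0, 0], "claw": 1.5}
  ]
}}

```text
time_s: 18.83
tcp_pos: [524.6, -60.0, 55.6]
ee_rot: [[0.999, 0.041, 0.0], [0.041, -0.999, -0.002], [0.0, 0.002, -1.0]]
contact_force: [0.3, 0.0, -0.4]
gripper_width: 17.9
```

Request:
{"method": "apply_moves", "body": {
  "increments": [
    {"rotation": [0, 0, 0], "linear": [0.5, 0, 0], "claw": 1.5},
    {"rotation": [0, 0, 0], "linear": [0.5, 0, 0], "claw": 1.5},
    {"rotation": [0, 0, 0], "linear": [0, 0, 0], "claw": 1.5}
  ]
}}

```text
time_s: 19.08
tcp_pos: [535.3, -59.8, 55.5]
ee_rot: [[0.999, 0.04, -0.001], [0.04, -0.999, -0.002], [-0.001, 0.002, -1.0]]
contact_force: [0.8, -0.6, -1.4]
gripper_width: 17.7
```

Request:
{"method": "apply_moves", "body": {
  "increments": [
    {"rotation": [0, 0, 0], "linear": [0.5, 0, 0], "claw": 1.5},
    {"rotation": [0, 0, 0], "linear": [0.4, 0, 0], "claw": 1.5},
    {"rotation": [0, 0, 0], "linear": [0, 0, 0], "claw": 1.5}
  ]
}}

```text
time_s: 19.33
tcp_pos: [545.1, -59.5, 55.4]
ee_rot: [[0.999, 0.04, -0.001], [0.04, -0.999, -0.002], [-0.001, 0.002, -1.0]]
contact_force: [0.0, -1.6, -0.6]
gripper_width: 17.4
```

```bash
python3 - <<'E'
from place import *
s=log();print(s['time_s'],s['tcp_pos'],s['ee_rot'],s['contact_force'],s['gripper_width'])
p=snap('wrist','w23');cv2.imwrite('pics/w23c.png',cv2.resize(p['pixels'][0:300,200:420],None,fx=2,fy=2,interpolation=cv2.INTER_CUBIC))
E
```

```text
19.3333 [545.103 -59.548  55.371] [[ 0.999  0.04  -0.001]
 [ 0.04  -0.999 -0.002]
 [-0.001  0.002 -1.   ]] [ 0.045 -1.612 -0.642] 17.388638401638506
```

View pics/w23c.png

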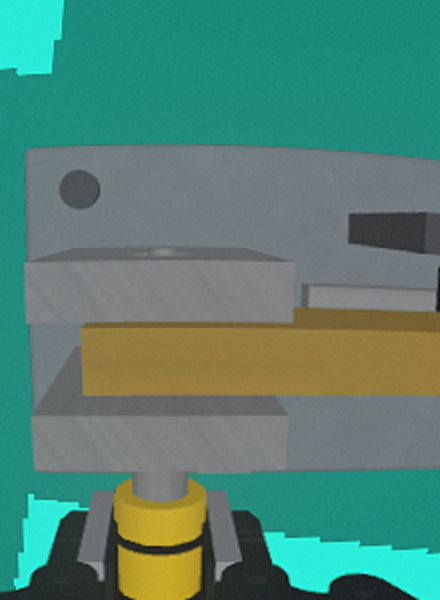

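Request:
{"method": "apply_moves", "body": {
  "increments": [
    {"rotation": [0, 0, 0], "linear": [0.5, 0, 0], "claw": 1.5},
    {"rotation": [0, 0, 0], "linear": [0.3, 0, 0], "claw": 1.5},
    {"rotation": [0, 0, 0], "linear": [0, 0, 0], "claw": 1.5},
    {"rotation": [0, 0, 0], "linear": [0.2, 0, 0], "claw": 1.5},
    {"rotation": [0, 0, 0], "linear": [0, 0, 0], "claw": 1.5}
  ]
}}

```text
time_s: 19.8
tcp_pos: [555.3, -59.1, 55.2]
ee_rot: [[0.999, 0.04, -0.002], [0.04, -0.999, -0.003], [-0.002, 0.002, -1.0]]
contact_force: [0.3, -0.6, -1.5]
gripper_width: 17.6
```

Request:
{"method": "apply_moves", "body": {
  "increments": [
    {"rotation": [0, 0, 0], "linear": [0.2, 0, 0], "claw": 1.5},
    {"rotation": [0, 0, 0], "linear": [0, 0, 0], "claw": 1.5}
  ]
}}

```text
time_s: 19.97
tcp_pos: [557.4, -59.1, 55.2]
ee_rot: [[0.999, 0.04, -0.002], [0.04, -0.999, -0.003], [-0.002, 0.002, -1.0]]
contact_force: [0.6, -0.5, 0.2]
gripper_width: 17.7
```

Request:
{"method": "apply_moves", "body": {
  "increments": [
    {"rotation": [0, 0, 0], "linear": [0.2, 0, 0], "claw": 1.5},
    {"rotation": [0, 0, 0], "linear": [0, 0, 0], "claw": 1.5}
  ]
}}

```text
time_s: 20.13
tcp_pos: [557.9, -59.0, 55.0]
ee_rot: [[0.999, 0.041, -0.006], [0.041, -0.999, -0.002], [-0.006, 0.002, -1.0]]
contact_force: [1.3, -1.4, 0.5]
gripper_width: 17.5
```

```bash
python3 - <<'E'
from place import *
s=log();print(s['time_s'],s['tcp_pos'],s['contact_force'],s['gripper_width'])
p=snap('wrist','w24');cv2.imwrite('pics/w24c.png',cv2.resize(p['pixels'][100:320,200:380],None,fx=3,fy=2.7,interpolation=cv2.INTER_CUBIC))
E
```

```text
20.1333 [557.86  -59.033  54.977] [ 1.267 -1.373  0.467] 17.521473500196027
```

View pics/w24c.png

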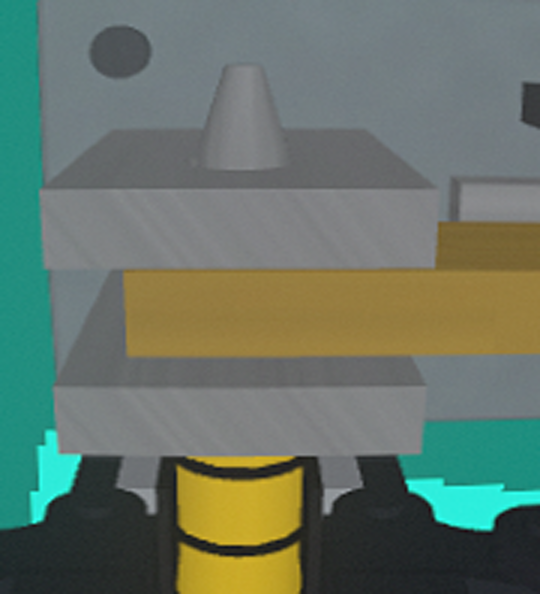

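Request:
{"method": "apply_moves", "body": {
  "increments": [
    {"rotation": [0, 0, 0], "linear": [0.25, 0, 0], "claw": 1.5},
    {"rotation": [0, 0, 0], "linear": [0.1, 0, 0], "claw": 1.5}
  ]
}}

```text
time_s: 20.35
tcp_pos: [558.0, -59.0, 54.8]
ee_rot: [[0.999, 0.041, -0.013], [0.041, -0.999, -0.002], [-0.013, 0.002, -1.0]]
contact_force: [-2.5, -2.3, 4.3]
gripper_width: 17.7
```

Request:
{"method": "apply_moves", "body": {
  "increments": [
    {"rotation": [0, 0, 0], "linear": [0, 0, 0], "claw": 5},
    {"rotation": [0, 0, 0], "linear": [0, 0, 0], "claw": 5},
    {"rotation": [0, 0, 0], "linear": [0, 0, 0], "claw": 5},
    {"rotation": [0, 0, 0], "linear": [0, 0, 0], "claw": 5},
    {"rotation": [0, 0, 0], "linear": [-0.2, 0, -1], "claw": 5},
    {"rotation": [0, 0, 0], "linear": [-0.3, 0, -2], "claw": 5},
    {"rotation": [0, 0, 0], "linear": [-0.5, 0, -3], "claw": 5},
    {"rotation": [0, 0, 0], "linear": [-0.5, 0, -3], "claw": 5},
    {"rotation": [0, 0, 0], "linear": [-0.5, 0, -1], "claw": 5},
    {"rotation": [0, 0, 0], "linear": [0, 0, 0], "claw": 5}
  ]
}}

```text
time_s: 21.18
tcp_pos: [539.3, -58.6, 160.5]
ee_rot: [[0.999, 0.041, -0.011], [0.041, -0.999, -0.001], [-0.011, 0.001, -1.0]]
contact_force: [-0.6, -0.5, -0.5]
gripper_width: 50.1
```

```bash
python3 - <<'E'
from place import *
s=log();print(s['time_s'],s['tcp_pos'],s['contact_force'],s['gripper_width'])
p=snap('wrist','w25');cv2.imwrite('pics/w25c.png',cv2.resize(p['pixels'][0:300,160:460],None,fx=2,fy=2,interpolation=cv2.INTER_CUBIC))
p=snap('side','s25');cv2.imwrite('pics/s25c.png',cv2.resize(p['pixels'][140:250,240:380],None,fx=5.4,fy=5.4,interpolation=cv2.INTER_CUBIC))
E
```

```text
21.1833 [539.349 -58.646 160.455] [-0.641 -0.455 -0.545] 50.134461433506445
```

View pics/w25c.png

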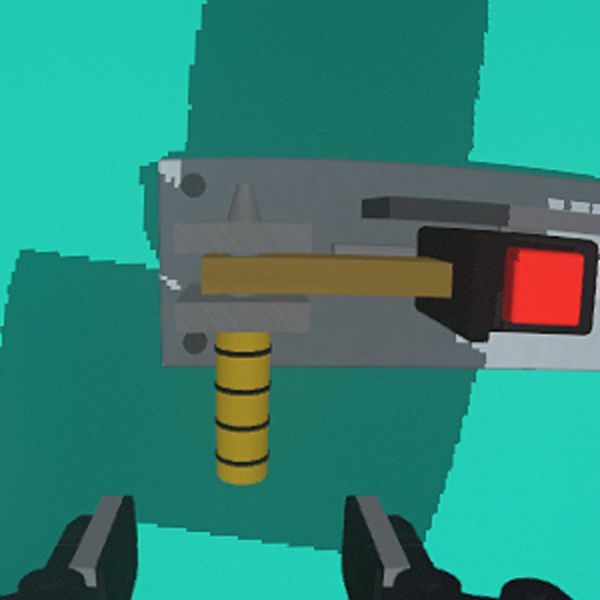

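View pics/s25c.png

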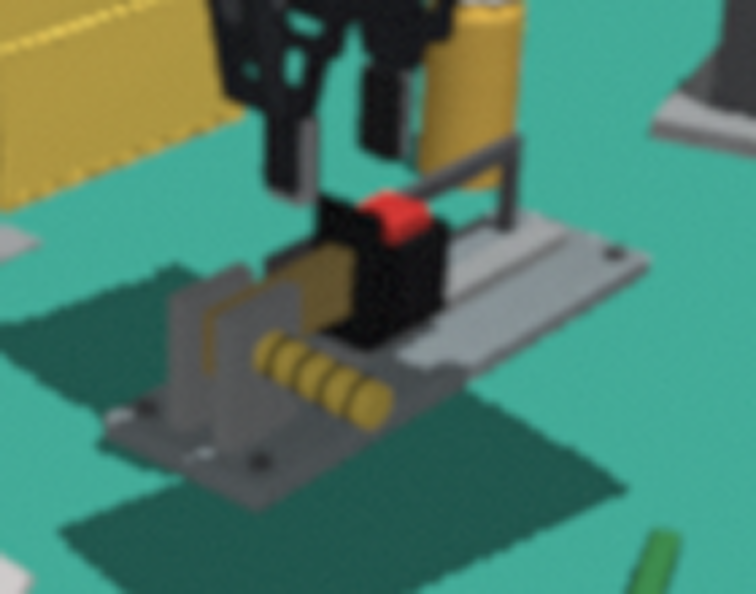

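```bash
python3 - <<'E'
from place import *
np.set_printoptions(precision=1,suppress=True)
p=bot.get_image('wrist');p['state']=bot.state();s=p['state'];print(s['tcp_pos'])
F=lambda x,y:(160+x/2-.25,y/2-.25)
for nm,q,z in [('end top',(242,466),65),('end L',(217,474),55),('end R',(269,474),55),('nose',(244,184),55),('lug nearL',(177,332),76),('lug nearR',(310,331),76),('btn',(503,250),79),('btn',(583,252),79),('btn',(500,321),79),('btn',(582,326),79)]: print(nm,atz(p,F(*q),z))
E
```

```text
[538.9 -58.6 157.5]
end top [523.  -60.8  65. ]
end L [515.2 -51.7  55. ]
end R [516.  -71.4  55. ]
nose [622.  -57.4  55. ]
lug nearL [573.  -37.7  76. ]
lug nearR [575.  -80.5  76. ]
btn [ 606.6 -142.8   79. ]
btn [ 609.4 -173.6   79. ]
btn [ 582.9 -144.3   79. ]
btn [ 583.7 -176.8   79. ]
```

```bash
python3 - <<'E'
from h import *
print(bot.hand_in(), bot.state()['time_s'])
E
```

```text
the job is handed in; nothing more can be done
the job is handed in; nothing more can be done
```

The job is handed in, and the last checks show the yellow pin seated through clevis, tongue and clevis. I do not have the verdict, because the hand-in reports none. The last clock reading was 21.2 s of the 66 s allowed.

**Carriage:** I slid it with the button held down until the holes lined up, then lifted off. My two camera measurements put it at about 93 and 95.5 mm, against the 95 mm target. The button looked up again in the wrist picture.

**Cradle:** I pulled the yellow pin, set it nose first into the nose V about 10 mm short of the end wall, and let go. It tipped down into both Vs. I then took it again level by the handle.

**Insertion:** The pin went through the clevis and tongue with almost no resistance. At the end the tool stopped advancing and the force rose by a few newtons.

**Last checks after letting go:**
- **Shoulder:** it measures at 572 mm from the nose and 575.5 mm from the handle end. The lug face is at about 574 mm, so the two differ by 3.5 mm, which is the camera's error.
- **Robot:** it stands clear above the fixture, touching nothing.
- **Button:** the side view shows it up. The last wrist measurement of its width came out too large (31 mm instead of 26 mm), so I did not rely on it.
- **Other pins and loose things:** nothing looked disturbed in the pictures, but I did not measure the other pins, the tools or the oddments again at the end.

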